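# Load membrane reels into the dry-storage case and close its sticking cover

## Robot

A 6-joint arm with a two-finger parallel gripper is mounted at the origin on the work surface. World frame = base frame: x ahead of the robot, y to its left, z up, the work surface at z = 0. Lengths are in m, angles in degrees, forces in N, time in s.
With the tool pointing down it reaches from about 0.3 to 0.75 m from the base axis. Payload 8.5 kg.
Tool frame: the origin (TCP) lies on the centre line of the jaws, within the pads' length; the fingertips stand 25 mm ahead of it and the grasp point (between the pads) lies 6 mm ahead of it; z points along the fingers, y is the line along which they close (so a half turn about z gives the same grasp; the last joint's range is limited). The gripper opens to 85 mm and grips with 20 to 120 N. Pads are 22 mm wide; open, the fingers measure 114 mm over their backs; the gripper's body (76 mm by 85 mm) begins 54 mm behind the grasp point. The pads swing forward as they close: fully open they stand 13 mm farther back than shut.
Start: joints at [56.075, 21.807, 74.336, -0, 83.858, -12.336], TCP at [0.202, 0.511, 0.256] pointing down, gripper open.
Joint ranges: [-178.18, 178.18], [-50.72, 133.34], [12.68, 142.11], [-81.47, 261.47], [9.98, 163.14], [-165.26, 165.26]. Speed limits (degrees/s): [136.94, 136.94, 180, 180, 180, 180].

## Interface

Orientations are given as a 3x3 rotation matrix whose columns are the frame's x, y, z axes.
In Python, from rig import telemetry, optics, env gives the robot as it stands.
- The arm moves only by the tool send_rows, never from a script. Its argument "deltas" is a list that holds one entry, the list of rows, each a list of 7 numbers: the shift along the tool's x, y, z in m, then the turn, a rotation vector about the tool's x, y, z in rad, then the opening, from -1 (shut) to 1 (fully open), so that 0 is half open. In form: [[[x, y, z, ax, ay, az, grip], ...]]. A call has 1 to 12 rows; each row shifts and turns the commanded pose from where the row before left it, along the tool's axes as they then stand; what a row does not reach is not made up. A row lasts 1/8 s, in which the tool goes at most 62.5 mm and 10.7 degrees, less where a joint would pass 70% of its speed; a pose out of reach is approached as far as the arm can. A call is refused whole if a number of a shift passes 0.0625 or a number of a turn 0.188, either way. A call with a gripper value outside its range is refused whole. The fingers move at their own pace and stop on an object; "squeeze" is the grip in N (left out, the last holds). Time passes only in rows, so rows that do not move let the fingers close. It gives the time, the measured TCP pose, the force, the opening and the grip force at its end, in the units of the state.
- telemetry.observe(): the state, without advancing time (a new reading comes with each control period).
- optics.get_image(name): name is "scene" or "top"; returns a dict with "image" (420x560x3 uint8, red, green, blue), "range_z" (420x560 float32, m along the optical axis (not along the pixel's ray), 0 where there is no reading), "K" (3x3 intrinsics, pixels), "k1" (the pictures are not rectified: a ray, as slopes to the right and down, at radius r is drawn at 1 + k1 r^2 times it, then the intrinsics apply), "rvec" (rotation vector, rad) and "tvec" (3), from world to camera coordinates, as OpenCV has them. Camera axes: x right, y down, z forward; pixel columns grow to the right and rows downward; lengths in m; the calibration is good to about 2 mm. A picture is of the moment at which its call begins.
- env.close_job(): hands the job in; it is judged then, once.
The state is a dict: "time_s": time; "q": joint angles; "qvel": joint speeds; "joint_efforts": joint torques, N m; "position": TCP position; "tool_rot": TCP orientation; "ft_force": force on the tool from outside, world axes, zero at the start; "wrist_torque": the same for the moment, N m; "grip_width": finger opening in m; "gripper_force": force on a finger pad.
Only numpy, scipy, OpenCV 4.12 (cv2) and the standard library are available. Lean on these libraries where they do the work, as an engineer would, in place of code of your own. Each camera call takes 0.05 s, during which the arm holds its last target. There are 200 camera calls.

## Task

Slide the cover of the dry-storage case fully open, put every membrane reel on the bench, whether it lies or stands on its rim, down flat over a spindle in the bay, one reel to a spindle, and then slide the cover fully shut again so that both its ends are home against the front stop. The cover sticks and racks in its tracks: work it along with short pushes on its two end handles in turn, never letting one handle get more than about 25 mm ahead of the other. Do not knock over or shove aside the bottles, flask, dishes and slide box standing around.

Things in the scene. Friction and masses are not known exactly. Their poses are not given: they have to be found in the camera images.
- case: fixed white storage case, 78 mm high. Origin at bench level under the centre of its open bay; x to its rear (away from the robot at yaw 0), y left. Outside x -65..165, y -180..180. Bay x -42..42, y -150..150, floor 10 mm up; behind it a closed deck where the open cover parks. Side rails |y| over 150, tops 62 mm up; lips over the cover's ends (|y| over 156) reach 78 mm up.
- cover: sliding cover: clear pane in aluminium frame, 105 (x) x 330 (y) x 8 mm, 0.9 kg, 6 mm play at each end. Origin: centre of its underside, axes as the case's; its x in the case frame is 0 shut (on the front stop), 100 mm fully open (rear stop); starts 0 to 25 mm ajar. 2 to 6 N moves an end, the right is stickier. A push on one handle moves that end, the other nearly stays; wedges past 35 mm of lead.
- handle_left (a point): foot of the cover's left end handle (+y): black upright block 36 mm wide (y), 12 mm thick (x), standing 22 mm above the cover's top, so from 70 to 92 mm above the bench. The point is the centre of the block's foot, 126 mm left of the cover's centre. Push the block's front (-x) face to open, its rear face to shut.
- handle_right (a point): the same at the right end (-y), 126 mm right of the cover's centre.
- spindle_left (a point): upright steel spindle in the bay, 16 mm diameter, 44 mm tall with its top 10 mm tapered to 8 mm; the point is its foot, at the centre on the bay floor, 95 mm left of the bay's centre.
- spindle_middle (a point): the same in the middle of the bay.
- spindle_right (a point): the same, 95 mm right of the bay's centre.
- reel_blue: reel of white membrane strip with blue flanges: 60 mm outside diameter, 25 mm wide, 25 mm through bore, 80 g; starts lying flat on the bench; may be absent. Origin at its centre; z is the bore axis (either way round is the same): vertical when it lies flat (origin 12.5 mm above its support), level when it stands on its rim (origin 29 mm up).
- reel_green: reel of white membrane strip with green flanges: 60 mm outside diameter, 25 mm wide, 25 mm through bore, 80 g; starts standing on its rim on the bench; may be absent. Origin at its centre; z is the bore axis (either way round is the same): vertical when it lies flat (origin 12.5 mm above its support), level when it stands on its rim (origin 29 mm up).
- reel_red: reel of white membrane strip with red flanges: 60 mm outside diameter, 25 mm wide, 25 mm through bore, 80 g; starts standing on its rim on the bench; may be absent. Origin at its centre; z is the bore axis (either way round is the same): vertical when it lies flat (origin 12.5 mm above its support), level when it stands on its rim (origin 29 mm up).
- reel_yellow: reel of white membrane strip with yellow flanges: 60 mm outside diameter, 25 mm wide, 25 mm through bore, 80 g; starts standing on its rim on the bench; may be absent. Origin at its centre; z is the bore axis (either way round is the same): vertical when it lies flat (origin 12.5 mm above its support), level when it stands on its rim (origin 29 mm up).
- amber_tall: amber glass reagent bottle with black stopper, 72 mm across, 150 mm tall; stands on the bench, to be left alone. Origin at the centre of its underside.
- amber_short: amber glass reagent bottle with black stopper, 64 mm across, 125 mm tall; stands on the bench, to be left alone. Origin at the centre of its underside.
- flask: glass conical flask, 88 mm across, 150 mm tall; stands on the bench, to be left alone. Origin at the centre of its underside.
- wash_bottle: white plastic wash bottle with red spout, 64 mm across, 205 mm tall; stands on the bench, to be left alone. Origin at the centre of its underside.
- dishes: two stacked clear Petri dishes, 90 mm across, 29 mm tall; stands on the bench, to be left alone. Origin at the centre of its underside.
- slide_box: closed blue microscope-slide box, 85 x 175 x 32 mm; stands on the bench, to be left alone. Origin at the centre of its underside.
There are look-alikes about, which are no part of the job. Leave any purple look-alike of the reel_green alone.

How it is judged (in metres and radians):
On the way, in this order (a step that is already met when the one before it is completed fails the run):
1. the cover has been slid open, both handles at least 80 mm back from the shut position (x of each of handle_left, handle_right in the frame of case above 0.08 m), for 0.2 s.
2. every reel present lies flat on the bay floor over a spindle of its own while the cover is still open (all of step 1 and (horizontal distance between reel_blue and spindle_left below 0.007 m or horizontal distance between reel_blue and spindle_middle below 0.007 m or horizontal distance between reel_blue and spindle_right below 0.007 m) and z of each of reel_blue, reel_green, reel_red, reel_yellow in the frame of case below 0.029 m and angle between the z axis of each of reel_blue, reel_green, reel_red, reel_yellow and the z axis of case, either way round below 0.15 rad and linear speed of each of reel_blue, reel_green, reel_red, reel_yellow below 0.03 m/s and (horizontal distance between reel_green and spindle_left below 0.007 m or horizontal distance between reel_green and spindle_middle below 0.007 m or horizontal distance between reel_green and spindle_right below 0.007 m) and (horizontal distance between reel_red and spindle_left below 0.007 m or horizontal distance between reel_red and spindle_middle below 0.007 m or horizontal distance between reel_red and spindle_right below 0.007 m) and (horizontal distance between reel_yellow and spindle_left below 0.007 m or horizontal distance between reel_yellow and spindle_middle below 0.007 m or horizontal distance between reel_yellow and spindle_right below 0.007 m)), for 0.3 s.
At the end, for the whole second after the job is handed in: Both handles within 7 mm of the shut position, the cover at rest, and every reel present lying flat (within about 8 degrees) on the bay floor with its centre within 7 mm of a spindle's axis (x of each of handle_left, handle_right in the frame of case below 0.007 m and linear speed of cover below 0.02 m/s and (horizontal distance between reel_blue and spindle_left below 0.007 m or horizontal distance between reel_blue and spindle_middle below 0.007 m or horizontal distance between reel_blue and spindle_right below 0.007 m) and z of each of reel_blue, reel_green, reel_red, reel_yellow in the frame of case below 0.029 m and angle between the z axis of each of reel_blue, reel_green, reel_red, reel_yellow and the z axis of case, either way round below 0.15 rad and linear speed of each of reel_blue, reel_green, reel_red, reel_yellow below 0.03 m/s and (horizontal distance between reel_green and spindle_left below 0.007 m or horizontal distance between reel_green and spindle_middle below 0.007 m or horizontal distance between reel_green and spindle_right below 0.007 m) and (horizontal distance between reel_red and spindle_left below 0.007 m or horizontal distance between reel_red and spindle_middle below 0.007 m or horizontal distance between reel_red and spindle_right below 0.007 m) and (horizontal distance between reel_yellow and spindle_left below 0.007 m or horizontal distance between reel_yellow and spindle_middle below 0.007 m or horizontal distance between reel_yellow and spindle_right below 0.007 m)); the robot touches nothing.
It fails at once if the cover racks: it is skewed more than 0.125 rad in its tracks (one handle more than 31 mm ahead of the other) (angle between the x axis of cover and the x axis of case, either way round above 0.125 rad).
It fails at once if a bottle, the flask, the dishes or the slide box is knocked over or shoved more than 50 mm (distance of any of amber_tall, amber_short, flask, wash_bottle, dishes, slide_box from where it was at the start of the episode above 0.05 m or angle between any of amber_tall, amber_short, flask, wash_bottle, dishes, slide_box's own z axis and vertical above 0.5 rad).
Of reel_blue, reel_green, reel_red, reel_yellow only 2 to 3 are there at a start; the rules pass over those that are not, and their reading is None.
At some moment in a run one of reel_blue may be knocked a few centimetres aside while the robot is not near it.
Once in a run the grip may slacken for a moment while it holds something.
It also fails if it takes over 210 s, if anything falls off the work surface, if the arm or the gripper's body presses on something with over 40 N, if the wrist force passes 120 N, or if a joint passes its speed limit or range.

## Working session

There is one attempt and no reset: what is moved stays moved. The work goes in short steps, Python scripts to look and compute and a tool call to move; the robot and the scene stay as the last step left them, time stands still between calls to the robot, and variables do not carry over. Pictures are saved under pics/ and viewed, at most 14 in all, crops included, and the job is handed in when it is done.

Besides the shell and the picture viewer there is one more tool, called after ">>>" as name(argument=value, ...), one argument or row to a line, values as JSON. send_rows: Moves the arm, as the interface text tells. Its arguments: {"type":"object","properties":{"deltas":{"type":"array"},"squeeze":{"type":"number"}},"required":["deltas"]}

```bash
ls; mkdir -p pics; cat > h.py <<'E'
import numpy as np,cv2
from rig import telemetry,optics,env
def grab(n):
    d=optics.get_image(n); d['R']=cv2.Rodrigues(np.array(d['rvec'],float))[0]; d['t']=np.array(d['tvec'],float).ravel(); return d
def dirs(d,uv):
    uv=np.atleast_2d(np.array(uv,float)); K=np.array(d['K'])
    y=(uv-[K[0,2],K[1,2]])/[K[0,0],K[1,1]]; s=y.copy()
    for _ in range(20): s=y/(1+d['k1']*(s**2).sum(1,keepdims=True))
    return np.c_[s,np.ones(len(s))]
def onplane(d,uv,z):
    c=-d['R'].T@d['t']; w=dirs(d,uv)@d['R']
    return c+w*((z-c[2])/w[:,2:3])
def cloud(d):
    h,w=d['range_z'].shape; v,u=np.mgrid[:h,:w]
    s=dirs(d,np.c_[u.ravel(),v.ravel()]); P=(s*d['range_z'].reshape(-1,1)-d['t'])@d['R']
    P[d['range_z'].ravel()==0]=np.nan
    return P.reshape(h,w,3)
def proj(d,P):
    c=np.atleast_2d(P)@d['R'].T+d['t']; s=c[:,:2]/c[:,2:]; s=s*(1+d['k1']*(s**2).sum(1,keepdims=True)); K=np.array(d['K'])
    return s*[K[0,0],K[1,1]]+[K[0,2],K[1,2]]
def save(n,im): cv2.imwrite('pics/'+n+'.png',im[...,::-1])
E
python3 - <<'E'
from h import *
for n in('scene','top'):
    d=grab(n); save(n+'0',cv2.resize(d['image'],(784,588))); print(n,d['K'],d['k1'],-d['R'].T@d['t'],d['R'][2])
print(telemetry.observe())
E
```

```text
pics
scene [[396.89141211   0.         272.79662527]
 [  0.         396.89141211 206.31018484]
 [  0.           0.           1.        ]] 0.03599481906117943 [1.51810031 0.01339314 0.89171681] [-0.76559564 -0.0088918  -0.64326064]
top [[468.00652382   0.         275.82857423]
 [  0.         468.00652382 216.2119591 ]
 [  0.           0.           1.        ]] 0.04516872056215609 [ 0.24508071 -0.02962737  1.43110716] [ 0.19358029  0.02392668 -0.98079263]
{'time_s': 0.1, 'q': array([ 5.60747858e+01,  2.18389084e+01,  7.43771435e+01,  7.57428344e-04,
        8.38578450e+01, -1.23374051e+01]), 'qvel': array([ 0.03334906, -0.13511575, -0.17414977,  0.04133883, -0.11481341,
       -0.0766215 ]), 'joint_efforts': array([ 2.28134493e-03, -4.49220979e+01, -2.31654185e+01, -2.66312572e-04,
        3.69863701e-03,  2.94415099e-05]), 'position': array([0.20225273, 0.51123521, 0.25577606]), 'tool_rot': array([[-9.29854163e-01,  3.67927577e-01, -7.30725076e-04],
       [ 3.67928190e-01,  9.29853600e-01, -1.06285017e-03],
       [ 2.88415455e-04, -1.25715001e-03, -9.99999168e-01]]), 'ft_force': array([-0.12881785, -0.45744073,  1.08250871]), 'wrist_torque': array([ 0.00736463, -0.01096442, -0.0184807 ]), 'gripper_force': 0.0, 'grip_width': 0.0852658639853874}
```

View pics/scene0.png

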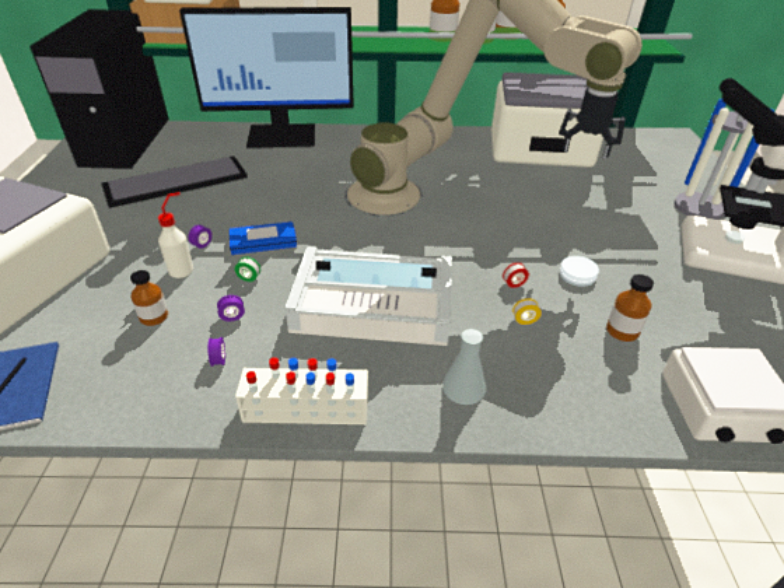

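View pics/top0.png

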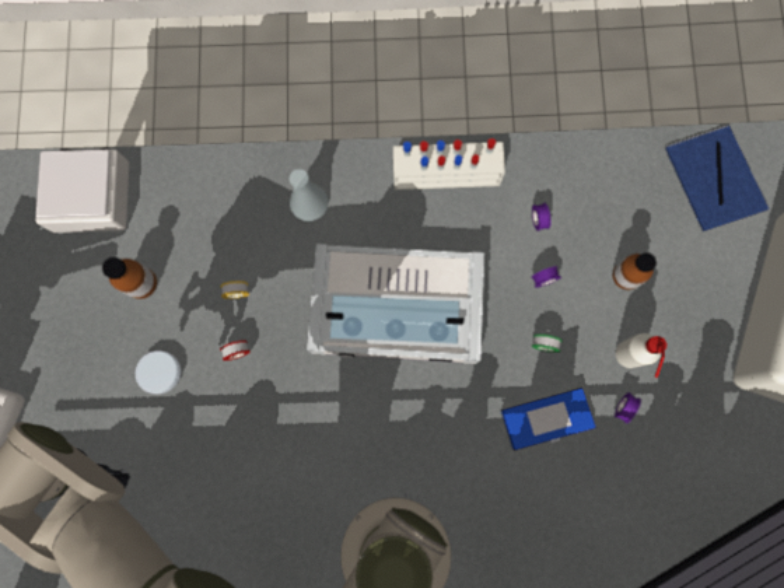

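The scene shows three reels, all standing: red (515,275), yellow (527,312) and green (247,270) in the scene picture. In the top picture they are at red (235,350), yellow (235,289) and green (547,342). Three or more purple look-alikes stand on the right and stay untouched, and there is no blue reel. The case is in the middle with handles at top (334,316) and (455,321).

```bash
cat > m.py <<'E'
from h import *
def reelpts(d,P,rng):
    hsv=cv2.cvtColor(d['image'],cv2.COLOR_RGB2HSV); H,S,V=cv2.split(hsv)
    m=np.zeros(H.shape,bool)
    for a,b in rng: m|=(H>=a)&(H<=b)
    m&=(S>110)&(V>60)&(P[...,2]<.09)&(P[...,2]>.002)
    return m
C=dict(red=[(0,6),(174,180)],yellow=[(18,32)],green=[(45,85)])
E
python3 - <<'E'
from m import *
for n in('scene','top'):
    d=grab(n);P=cloud(d)
    print(n)
    for k,r in C.items():
        m=reelpts(d,P,r); nn,l,st,ce=cv2.connectedComponentsWithStats(cv2.dilate(m.astype('uint8'),np.ones((3,3))))
        for i in range(1,nn):
            q=P[(l==i)&m]
            if len(q)>25: print(k,len(q),ce[i].round(),np.median(q,0).round(3),q.min(0).round(3),q.max(0).round(3))
    g=d['image'].max(2)<60
    g&=(P[...,2]>.06)&(P[...,2]<.11)&(P[...,0]>.2)
    nn,l,st,ce=cv2.connectedComponentsWithStats(g.astype('uint8'))
    for i in range(1,nn):
        q=P[l==i]
        if len(q)>8: print('handle',len(q),ce[i].round(1),q.mean(0).round(4),q.min(0).round(3),q.max(0).round(3))
    cr=P[160:280,200:360] if n=='top' else P
    if n=='top':
        im=d['image'][165:275,205:365]; save('case',cv2.resize(im,(800,550),interpolation=cv2.INTER_CUBIC))
        z=np.nan_to_num(P[165:275,205:365,2]); save('casez',cv2.resize(cv2.applyColorMap(np.clip(z/.1*255,0,255).astype('uint8'),cv2.COLORMAP_JET)[...,::-1],(800,550),interpolation=0))
        np.save('P.npy',P)
E
```

```text
scene
red 130 [368. 196.] [0.438 0.329 0.036] [0.411 0.3   0.003] [0.451 0.362 0.059]
yellow 178 [376. 222.] [0.572 0.335 0.039] [0.548 0.304 0.002] [0.581 0.366 0.06 ]
green 683 [27. 11.] [-1.694 -1.877  0.05 ] [-1.733e+00 -2.093e+00  2.000e-03] [-1.659 -1.612  0.09 ]
green 1042 [519.  18.] [-1.697  1.78   0.048] [-1.733  1.46   0.002] [-1.655  2.088  0.09 ]
green 110 [176. 192.] [ 0.435 -0.334  0.035] [ 0.334 -0.368  0.002] [ 0.446 -0.307  0.059]
handle 34 [528.7 160.3] [0.3044 0.9038 0.1064] [0.277 0.889 0.101] [0.319 0.932 0.11 ]
handle 55 [230.5 189.4] [ 0.4743 -0.14    0.0849] [ 0.467 -0.155  0.073] [ 0.48  -0.124  0.094]
handle 51 [306.4 194. ] [0.4934 0.1111 0.0861] [0.485 0.097 0.074] [0.5   0.126 0.093]
top
red 47 [168. 253.] [0.418 0.331 0.045] [0.408 0.305 0.009] [0.427 0.357 0.062]
yellow 48 [168. 210.] [0.551 0.333 0.046] [0.545 0.307 0.01 ] [0.557 0.362 0.058]
handle 48 [238.2 225.3] [0.4861 0.1136 0.0904] [0.48  0.096 0.083] [0.494 0.129 0.098]
handle 37 [325.1 228.8] [ 0.4681 -0.1385  0.0911] [ 0.464 -0.153  0.086] [ 0.474 -0.121  0.096]
```

View pics/case.png

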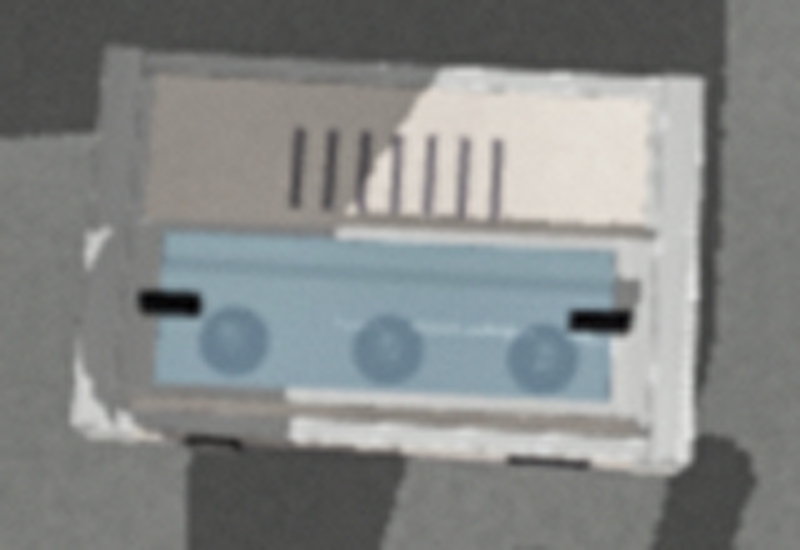

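View pics/casez.png

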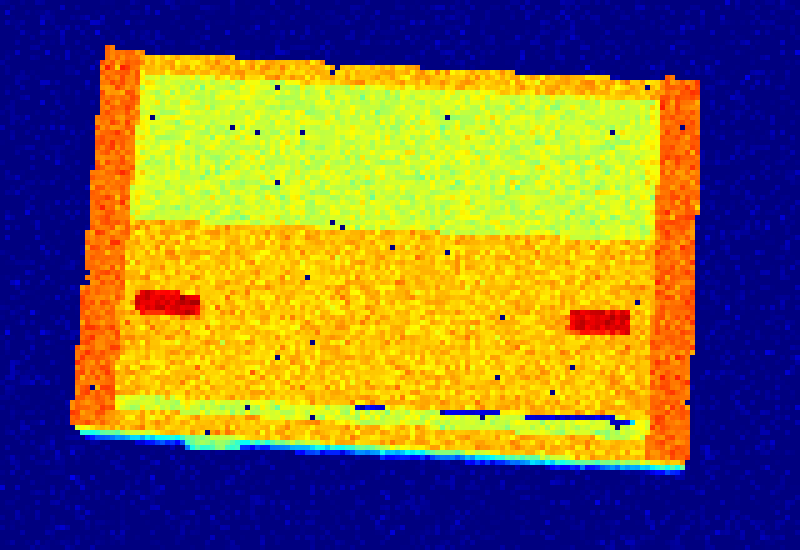

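The crop shows the cover's two black handles at (170,302) and (600,320), and under the pane three spindles with spindle discs. The height map outlines the case clearly.

```bash
cat > casefit.py <<'E'
from m import *
def fit(d,P):
    z=P[...,2]; m=((z>.05)&(z<.087)&(P[...,0]>.33)&(P[...,0]<.72)&(abs(P[...,1])<.25)).astype('uint8')
    m=cv2.morphologyEx(m,cv2.MORPH_OPEN,np.ones((5,5)))
    nn,l,st,ce=cv2.connectedComponentsWithStats(m); i=1+st[1:,4].argmax()
    q=P[l==i][:,:2].astype('float32')
    r=cv2.minAreaRect(q)
    # robust: lip points only, edges by percentiles
    a=np.deg2rad(r[2]); 
    while a>np.pi/4:a-=np.pi/2
    ux=np.array([np.cos(a),np.sin(a)]);uy=np.array([-np.sin(a),np.cos(a)])
    return a,q,ux,uy,r
E
python3 - <<'E'
from casefit import *
d=grab('top');P=cloud(d);a,q,ux,uy,r=fit(d,P)
print(np.rad2deg(a),r)
for n,u in(('x',ux),('y',uy)):
    s=q@u; print(n,np.percentile(s,[.1,.5,1,99,99.5,99.9]).round(4))
z=P[...,2]
# lip points, PCA angle for each side
lip=P[(z>.073)&(z<.083)&(P[...,0]>.33)&(P[...,0]<.72)&(abs(P[...,1])<.25)]
for s in(1,-1):
    e=lip[(lip[:,:2]@uy-(r[0]@uy))*s>.158]; 
    v=np.polyfit(e[:,0],e[:,1],1); print('lip',len(e),np.rad2deg(np.arctan(v[0])),np.mean(e[:,:2]@uy),np.percentile(e[:,:2]@ux,[1,99]))
hm=P[(z>.086)&(z<.1)&(P[...,0]>.4)&(P[...,0]<.6)&(abs(P[...,1])<.2)]
for s in(1,-1):
    e=hm[hm[:,1]*s>0]; print('handle',len(e),e.mean(0),(e@np.r_[ux,0]).mean(),(e@np.r_[uy,0]).mean())
for k,(x,y) in dict(red=(.43,.33),yellow=(.563,.335),green=(.437,-.334)).items():
    e=P[(abs(P[...,0]-x)<.05)&(abs(P[...,1]-y)<.05)&(z>.008)]
    t=e[e[:,2]>.045]
    rr=cv2.minAreaRect(t[:,:2].astype('float32')); print(k,len(e),len(t),t.mean(0).round(4),e[:,2].max(),rr)
E
```

```text
-5.090377807617186 ((0.5169510841369629, -0.01602572202682495), (0.3602583706378937, 0.2310567945241928), 84.90962219238281)
x [0.4014 0.4018 0.4023 0.6281 0.6294 0.6309]
y [-0.1496 -0.1483 -0.1465  0.2057  0.2076  0.2091]
lip 487 -4.910194906664511 0.19880224511150665 [0.40415645 0.62764627]
lip 521 -5.088498485358534 -0.13894369203713258 [0.40332731 0.62773466]
handle 55 [0.48617314 0.11470006 0.09098293] 0.47407866679384014 0.1573843715511979
handle 51 [ 0.46814887 -0.13766035  0.09146552] 0.47851667955550053 -0.0955799618127655
red 207 129 [0.4272 0.3345 0.0528] 0.06022819835590897 ((0.4280542731285095, 0.3354620635509491), (0.027522865682840347, 0.0489407517015934), 17.171789169311523)
yellow 215 128 [0.5609 0.3363 0.0533] 0.06363420013065765 ((0.5607637763023376, 0.3370055854320526), (0.028090009465813637, 0.04793863743543625), 2.5634233951568604)
green 210 127 [ 0.4228 -0.3349  0.0534] 0.06188797173758892 ((0.42306438088417053, -0.33554190397262573), (0.04760748893022537, 0.02613694779574871), 74.89215087890625)
```

>>> send_rows(
  deltas=[
    [[0,0,0,0,0,-0.145,-1],[0,0,0,0,0,-0.145,-1],[0,0,0,0,0,0,-1]],
  ],
)

```text
time_s: 0.62
position: [0.2023, 0.5113, 0.2562]
tool_rot: [[-0.996, 0.088, -0.0], [0.088, 0.996, -0.0], [0.0, -0.0, -1.0]]
ft_force: [0.4, -0.1, 0.6]
grip_width: 0.0325
gripper_force: 0.0
```

```bash
cat > w.py <<'E'
from m import *
A=np.deg2rad(-5.0); UX=np.array([np.cos(A),np.sin(A)]); UY=np.array([-np.sin(A),np.cos(A)]); O=np.array([.4663,.0299])
def tc(p): p=np.asarray(p)[:2]; return np.array([p@UX,p@UY])-O
def st():
    s=telemetry.observe(); R=s['tool_rot']
    print('t',round(s['time_s'],2),'case',tc(s['position']).round(4),'z',s['position'][2].round(4),'F',(s['ft_force']).round(1),'w',round(s['grip_width'],4),'yaw_err',round(np.rad2deg(np.arctan2(R[1,0],R[0,0])-np.pi-A)%360,2),'zt',R[:,2].round(3)); return s
def handles():
    d=grab('top');P=cloud(d);z=P[...,2]
    hm=P[(z>.086)&(z<.1)&(P[...,0]>.4)&(P[...,0]<.65)&(abs(P[...,1])<.2)&(d['image'].max(2)<70)]
    for s in(1,-1):
        e=hm[hm[:,1]*s>0]; print('handle','LR'[s<0],len(e),tc(e.mean(0)).round(4))
E
python3 - <<'E'
from w import *
st()
for k,p in dict(red=(.428,.3355),yellow=(.561,.337),green=(.423,-.3355)).items(): print(k,tc(p))
E
```

```text
t 0.62 case [-0.3093  0.4971] z 0.2562 F [ 0.4 -0.1  0.6] w 0.0325 yaw_err 359.95 zt [-0. -0. -1.]
red [-0.06916942  0.34162598]
yellow [0.06319374 0.35471198]
green [-0.01566889 -0.32725644]
```

>>> send_rows(
  deltas=[
    [[-0.039,-0.053,0,0,0,0,-1],[-0.039,-0.053,0,0,0,0,-1],[-0.039,-0.053,0,0,0,0,-1],[-0.039,-0.053,0,0,0,0,-1],[-0.039,-0.053,0,0,0,0,-1],[-0.039,-0.053,0,0,0,0,-1],[-0.039,-0.053,0,0,0,0,-1],[0,0,0,0,0,0,-1],[0,0,0.04,0,0,0,-1],[0,0,0.04,0,0,0,-1],[0,0,0.03,0,0,0,-1],[0,0,0,0,0,0,-1]],
  ],
  squeeze=30,
)

```text
time_s: 2.12
position: [0.429, 0.1384, 0.1452]
tool_rot: [[-0.996, 0.088, -0.004], [0.088, 0.996, -0.0], [0.004, -0.0, -1.0]]
ft_force: [0.5, -0.4, 1.1]
grip_width: -0.0001
gripper_force: 0.0
```

```bash
python3 - <<'E'
from w import *
st()
d=grab('scene'); save('s1',cv2.resize(d['image'][140:260,180:340],(800,600)))
E
```

```text
t 2.12 case [-0.051   0.1454] z 0.1452 F [ 0.5 -0.4  1.1] w -0.0001 yaw_err 359.96 zt [-0.004 -0.    -1.   ]
```

View pics/s1.png

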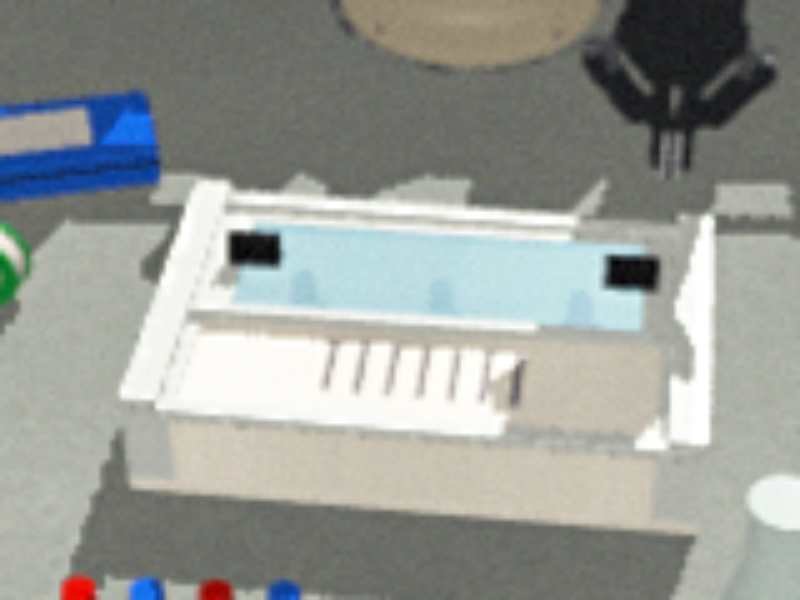

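The crop shows the closed gripper above the left handle (632,272), still short of the case front; both handles are clear and the path is free.

>>> send_rows(
  deltas=[
    [[-0.02,-0.02,0.02,0,0,0,-1],[0,0,0.02,0,0,0,-1],[0,0,0,0,0,0,-1],[-0.008,0,0,0,0,0,-1],[-0.008,0,0,0,0,0,-1],[-0.008,0,0,0,0,0,-1],[-0.008,0,0,0,0,0,-1],[0,0,0,0,0,0,-1],[0,0,0,0,0,0,-1]],
  ],
)

```text
time_s: 3.3
position: [0.4805, 0.1134, 0.1064]
tool_rot: [[-0.996, 0.087, 0.001], [0.087, 0.996, -0.0], [-0.001, -0.0, -1.0]]
ft_force: [0.5, 0.5, 0.1]
grip_width: 0.0001
gripper_force: 0.0
```

```bash
python3 - <<'E'
from w import *
st();handles()
E
```

```text
t 3.3 case [0.0024 0.1249] z 0.1064 F [0.5 0.5 0.1] w 0.0001 yaw_err 0.02 zt [ 0.001 -0.    -1.   ]
handle L 0 [nan nan]
handle R 42 [ 0.0126 -0.1266]w.py:11: RuntimeWarning: Mean of empty slice.
  e=hm[hm[:,1]*s>0]; print('handle','LR'[s<0],len(e),tc(e.mean(0)).round(4))
  ret = um.true_divide(
```

>>> send_rows(
  deltas=[
    [[0.02,0,0,0,0,0,-1],[0,-0.04,0,0,0,0,-1],[0,-0.042,0,0,0,0,-1],[0,-0.042,0,0,0,0,-1],[0,-0.042,0,0,0,0,-1],[0,-0.042,0,0,0,0,-1],[0,-0.042,0,0,0,0,-1],[0,0,0,0,0,0,-1]],
  ],
)

```text
time_s: 4.35
position: [0.4387, -0.1363, 0.1064]
tool_rot: [[-0.996, 0.09, 0.001], [0.09, 0.996, -0.001], [-0.001, -0.001, -1.0]]
ft_force: [0.1, 0.2, -0.3]
grip_width: -0.0001
gripper_force: 0.0
```

```bash
python3 -W ignore - <<'E'
from w import *
st();handles()
E
```

```text
t 4.35 case [-0.0174 -0.1274] z 0.1064 F [ 0.1  0.2 -0.3] w -0.0001 yaw_err 359.82 zt [ 0.001 -0.001 -1.   ]
handle L 42 [0.017  0.1235]
handle R 0 [nan nan]
```

>>> send_rows(
  deltas=[
    [[-0.009,0,0,0,0,0,-1],[-0.007,0,0,0,0,0,-1],[-0.007,0,0,0,0,0,-1],[-0.007,0,0,0,0,0,-1],[-0.007,0,0,0,0,0,-1],[0,0,0,0,0,0,-1],[0,0,0,0,0,0,-1]],
  ],
)

```text
time_s: 5.28
position: [0.4755, -0.1366, 0.1062]
tool_rot: [[-0.996, 0.086, -0.0], [0.086, 0.996, 0.0], [0.0, 0.0, -1.0]]
ft_force: [-0.8, 1.6, -0.4]
grip_width: -0.0001
gripper_force: 0.7
```

>>> send_rows(
  deltas=[
    [[0.025,0,0,0,0,0,-1],[0,0.042,0,0,0,0,-1],[0,0.042,0,0,0,0,-1],[0,0.042,0,0,0,0,-1],[0,0.042,0,0,0,0,-1],[0,0.042,0,0,0,0,-1],[0,0.042,0,0,0,0,-1],[0,0,0,0,0,0,-1]],
  ],
)

```text
time_s: 6.28
position: [0.4726, 0.1183, 0.1064]
tool_rot: [[-0.997, 0.083, 0.001], [0.083, 0.997, 0.0], [-0.001, 0.0, -1.0]]
ft_force: [1.1, -0.5, -0.2]
grip_width: 0.0001
gripper_force: 0.0
```

```bash
python3 -W ignore - <<'E'
from w import *
st();handles()
E
```

```text
t 6.28 case [-0.0058  0.1292] z 0.1064 F [ 1.1 -0.5 -0.2] w 0.0001 yaw_err 0.24 zt [ 0.001  0.    -1.   ]
handle L 0 [nan nan]
handle R 39 [ 0.0339 -0.1253]
```

>>> send_rows(
  deltas=[
    [[-0.01,-0.003,0,0,0,0,-1],[-0.007,0,0,0,0,0,-1],[-0.007,0,0,0,0,0,-1],[-0.007,0,0,0,0,0,-1],[-0.007,0,0,0,0,0,-1],[-0.007,0,0,0,0,0,-1],[0,0,0,0,0,0,-1],[0,0,0,0,0,0,-1]],
  ],
)

```text
time_s: 7.32
position: [0.5175, 0.1091, 0.1064]
tool_rot: [[-0.996, 0.087, 0.001], [0.087, 0.996, 0.0], [-0.001, 0.0, -1.0]]
ft_force: [0.4, 0.3, -0.5]
grip_width: 0.0001
gripper_force: 0.0
```

>>> send_rows(
  deltas=[
    [[0.025,0,0,0,0,0,-1],[0,-0.042,0,0,0,0,-1],[0,-0.042,0,0,0,0,-1],[0,-0.042,0,0,0,0,-1],[0,-0.042,0,0,0,0,-1],[0,-0.042,0,0,0,0,-1],[0,-0.042,0,0,0,0,-1],[0,0,0,0,0,0,-1]],
  ],
)

```text
time_s: 8.32
position: [0.4705, -0.142, 0.1065]
tool_rot: [[-0.996, 0.09, 0.002], [0.09, 0.996, -0.001], [-0.002, -0.001, -1.0]]
ft_force: [-0.3, -0.2, -0.0]
grip_width: 0.0002
gripper_force: 0.0
```

```bash
python3 -W ignore - <<'E'
from w import *
st();handles()
E
```

```text
t 8.32 case [ 0.0147 -0.1304] z 0.1065 F [-0.3 -0.2 -0. ] w 0.0002 yaw_err 359.82 zt [ 0.002 -0.001 -1.   ]
handle L 42 [0.0552 0.1242]
handle R 0 [nan nan]
```

>>> send_rows(
  deltas=[
    [[-0.009,0.004,0,0,0,0,-1],[-0.007,0,0,0,0,0,-1],[-0.007,0,0,0,0,0,-1],[-0.007,0,0,0,0,0,-1],[-0.007,0,0,0,0,0,-1],[-0.007,0,0,0,0,0,-1],[0,0,0,0,0,0,-1],[0,0,0,0,0,0,-1]],
  ],
)

```text
time_s: 9.38
position: [0.5147, -0.1389, 0.1063]
tool_rot: [[-0.996, 0.086, 0.0], [0.086, 0.996, 0.0], [-0.0, 0.0, -1.0]]
ft_force: [-0.1, 0.7, -0.2]
grip_width: 0.0003
gripper_force: 0.2
```

>>> send_rows(
  deltas=[
    [[0.025,0,0,0,0,0,-1],[0,0.042,0,0,0,0,-1],[0,0.042,0,0,0,0,-1],[0,0.042,0,0,0,0,-1],[0,0.042,0,0,0,0,-1],[0,0.042,0,0,0,0,-1],[0,0.042,0,0,0,0,-1],[0,0,0,0,0,0,-1]],
  ],
)

```text
time_s: 10.38
position: [0.5115, 0.1162, 0.1064]
tool_rot: [[-0.997, 0.083, 0.001], [0.083, 0.997, 0.0], [-0.001, 0.0, -1.0]]
ft_force: [0.0, -0.2, -0.0]
grip_width: 0.0
gripper_force: 0.0
```

```bash
python3 -W ignore - <<'E'
from w import *
st();handles()
E
```

```text
t 10.38 case [0.0331 0.1304] z 0.1064 F [ 0.  -0.2 -0. ] w 0.0 yaw_err 0.24 zt [ 0.001  0.    -1.   ]
handle L 0 [nan nan]
handle R 41 [ 0.0732 -0.1257]
```

>>> send_rows(
  deltas=[
    [[-0.01,-0.004,0,0,0,0,-1],[-0.007,0,0,0,0,0,-1],[-0.007,0,0,0,0,0,-1],[-0.007,0,0,0,0,0,-1],[-0.007,0,0,0,0,0,-1],[-0.007,0,0,0,0,0,-1],[0,0,0,0,0,0,-1],[0,0,0,0,0,0,-1]],
  ],
)

```text
time_s: 11.42
position: [0.5562, 0.1053, 0.1063]
tool_rot: [[-0.996, 0.087, 0.001], [0.087, 0.996, -0.0], [-0.001, -0.0, -1.0]]
ft_force: [0.3, 0.3, -0.1]
grip_width: -0.0
gripper_force: 0.0
```

>>> send_rows(
  deltas=[
    [[0.025,0,0,0,0,0,-1],[0,-0.042,0,0,0,0,-1],[0,-0.042,0,0,0,0,-1],[0,-0.042,0,0,0,0,-1],[0,-0.042,0,0,0,0,-1],[0,-0.042,0,0,0,0,-1],[0,-0.042,0,0,0,0,-1],[0,0,0,0,0,0,-1]],
  ],
)

```text
time_s: 12.42
position: [0.5091, -0.1457, 0.1064]
tool_rot: [[-0.996, 0.091, 0.001], [0.091, 0.996, -0.001], [-0.001, -0.001, -1.0]]
ft_force: [-0.2, 1.0, 0.7]
grip_width: -0.0001
gripper_force: 0.0
```

>>> send_rows(
  deltas=[
    [[-0.009,0.004,0,0,0,0,-1],[-0.007,0,0,0,0,0,-1],[-0.007,0,0,0,0,0,-1],[-0.007,0,0,0,0,0,-1],[0,0,0,0,0,0,-1],[0,0,0,0,0,0,-1]],
  ],
)

```text
time_s: 13.18
position: [0.5397, -0.141, 0.1063]
tool_rot: [[-0.996, 0.086, 0.001], [0.086, 0.996, -0.0], [-0.001, -0.0, -1.0]]
ft_force: [-0.8, 0.2, -1.1]
grip_width: -0.0
gripper_force: 0.0
```

>>> send_rows(
  deltas=[
    [[0.02,0,0,0,0,0,-1],[0,0.042,0,0,0,0,-1],[0,0.042,0,0,0,0,-1],[0,0.042,0,0,0,0,-1],[0,0.042,0,0,0,0,-1],[0,0.042,0,0,0,0,-1],[0,0.038,0,0,0,0,-1],[0,0,0,0,0,0,-1]],
  ],
)

```text
time_s: 14.18
position: [0.5408, 0.1095, 0.1064]
tool_rot: [[-0.997, 0.083, 0.001], [0.083, 0.997, 0.0], [-0.001, 0.0, -1.0]]
ft_force: [0.1, -0.0, 0.2]
grip_width: -0.0
gripper_force: 0.0
```

```bash
python3 -W ignore - <<'E'
from w import *
st();handles()
E
```

```text
t 14.18 case [0.0629 0.1263] z 0.1064 F [ 0.1 -0.   0.2] w -0.0 yaw_err 0.24 zt [ 0.001  0.    -1.   ]
handle L 0 [nan nan]
handle R 46 [ 0.0983 -0.1247]
```

>>> send_rows(
  deltas=[
    [[-0.01,0,0,0,0,0,-1],[-0.006,0,0,0,0,0,-1],[-0.005,0,0,0,0,0,-1],[0,0,0,0,0,0,-1],[0.02,0,0,0,0,0,-1],[0.01,0,-0.04,0,0,0,-1],[0,0,-0.04,0,0,0,-1],[0,0.045,0,0,0,0,-1],[0,0.045,0,0,0,0,-1],[0,0.045,0,0,0,0,-1],[0,0,0,0,0,0,-1]],
  ],
)

```text
time_s: 15.6
position: [0.5435, 0.2448, 0.1861]
tool_rot: [[-0.997, 0.083, 0.001], [0.083, 0.997, 0.001], [-0.001, 0.001, -1.0]]
ft_force: [0.5, -0.6, 0.5]
grip_width: 0.0
gripper_force: 0.0
```

```bash
python3 -W ignore - <<'E'
from w import *
st();handles()
d=grab('top');P=cloud(d);z=P[...,2]
print('bay z percent',np.nanpercentile(z[225:240,240:320],[5,50,95]))
for k,(x,y) in dict(red=(.43,.33),yellow=(.563,.335),green=(.423,-.334)).items():
    e=P[(abs(P[...,0]-x)<.05)&(abs(P[...,1]-y)<.05)&(z>.045)&(z<.065)]
    print(k,len(e),cv2.minAreaRect(e[:,:2].astype('float32')))
E
```

```text
t 15.6 case [0.0538 0.2613] z 0.1861 F [ 0.5 -0.6  0.5] w 0.0 yaw_err 0.22 zt [ 0.001  0.001 -1.   ]
handle L 44 [0.0983 0.1266]
handle R 45 [ 0.099  -0.1244]
bay z percent [0.00430681 0.00969667 0.04257805]
red 0 ((0.0, 0.0), (0.0, 0.0), 0.0)
yellow 35 ((0.5674716234207153, 0.3462831377983093), (0.012182453647255898, 0.030044550076127052), 13.265802383422852)
green 135 ((0.4231051206588745, -0.3351946473121643), (0.04696611687541008, 0.02611706405878067), 74.98560333251953)
```

>>> send_rows(
  deltas=[
    [[0.027,0.0325,0,0,0,0,-1],[0.027,0.0325,0,0,0,0,-1],[0.027,0.0325,0,0,0,0,-1],[0,0,0,0,0,-0.128,-1],[0,0,0,0,0,-0.128,-1],[0,0,0,0,0,-0.128,-1],[0,0,0,0,0,0,-1],[0,0,0,0,0,0,-1]],
  ],
)

```text
time_s: 16.7
position: [0.4717, 0.3459, 0.1864]
tool_rot: [[-0.957, -0.29, 0.0], [-0.29, 0.957, -0.0], [-0.0, -0.0, -1.0]]
ft_force: [0.5, -0.4, 0.1]
grip_width: -0.0002
gripper_force: 0.0
```

>>> send_rows(
  deltas=[
    [[0,0.002,0.03,0,0,0,-1],[0,0,0.03,0,0,0,-1],[0,0,0.03,0,0,0,-1],[0,0,0.026,0,0,0,-1],[0,0,0,0,0,0,-1],[0.012,0,0,0,0,0,-1],[0.008,0,0,0,0,0,-1],[0.006,0,0,0,0,0,-1],[0.006,0,0,0,0,0,-1],[0.006,0,0,0,0,0,-1],[0.006,0,0,0,0,0,-1],[0.006,0,0,0,0,0,-1]],
  ],
)

```text
time_s: 18.2
position: [0.4226, 0.3337, 0.0703]
tool_rot: [[-0.956, -0.293, -0.0], [-0.293, 0.956, -0.0], [0.0, -0.0, -1.0]]
ft_force: [0.1, -0.2, -0.3]
grip_width: -0.0006
gripper_force: 0.0
```

```bash
python3 -W ignore - <<'E'
from w import *
st()
d=grab('scene'); save('s2',cv2.resize(d['image'][150:250,310:450],(784,560)))
E
```

```text
t 18.2 case [-0.0744  0.3394] z 0.0703 F [ 0.1 -0.2 -0.3] w -0.0006 yaw_err 22.03 zt [-0. -0. -1.]
```

View pics/s2.png

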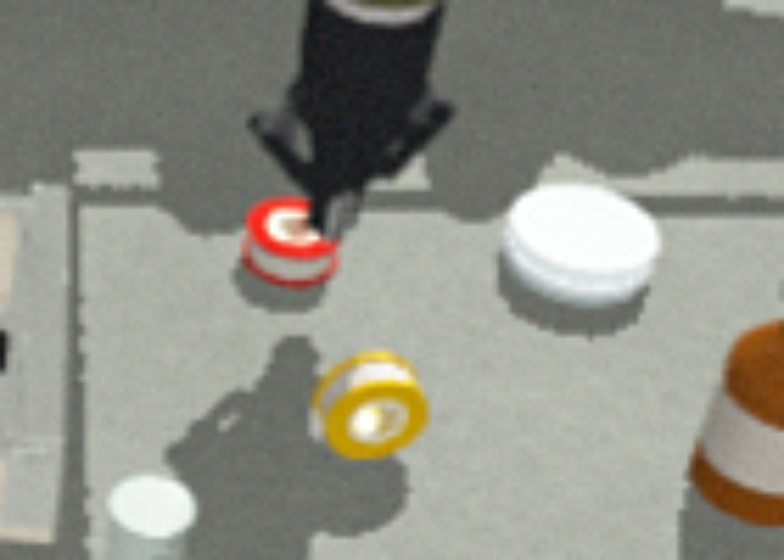

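The crop shows the red reel now lying flat at (291,240), with the gripper beside it; yellow still stands at (370,407).

>>> send_rows(
  deltas=[
    [[0,0,-0.04,0,0,0,-1],[0,0,-0.04,0,0,0,-1],[0,0,-0.03,0,0,0.126,-1],[0,0,0,0,0,0.126,-1],[-0.037,0,0,0,0,0,-1],[-0.037,-0.001,0,0,0,0,-1],[-0.037,-0.001,0,0,0,0,-1],[-0.037,-0.001,0,0,0,0,-1],[-0.036,0,0,0,0,0,-1],[0,0,0,0,0,0,-1],[0,0,0,0,0,0,-1]],
  ],
)

```text
time_s: 19.62
position: [0.6062, 0.3392, 0.18]
tool_rot: [[-0.999, -0.045, -0.001], [-0.045, 0.999, -0.0], [0.001, -0.0, -1.0]]
ft_force: [-0.2, -0.7, -0.8]
grip_width: -0.0002
gripper_force: 0.0
```

```bash
cat >> w.py <<'E'
def reels(only=None):
    """flat reels: all points of a coloured reel via depth near coloured pixels, both views"""
    for n in('top','scene'):
        d=grab(n);P=cloud(d)
        for k,r in C.items():
            if only and k not in only: continue
            m=reelpts(d,P,r)&(P[...,0]>.28)&(P[...,0]<.75)&(abs(P[...,1])<.45)
            q=P[m]
            if len(q)<8: print(n,k,'few',len(q)); continue
            c=np.median(q,0); s=P[(np.hypot(P[...,0]-c[0],P[...,1]-c[1])<.06)&(P[...,2]>.006)&(P[...,2]<.07)]
            top=s[s[:,2]>np.percentile(s[:,2],90)-.008]
            (x,y),rad=cv2.minEnclosingCircle(top[:,:2].astype('float32'))
            print(n,k,len(q),'ztop',np.percentile(s[:,2],95).round(4),'circ',round(x,4),round(y,4),round(rad,4),'rect',cv2.minAreaRect(top[:,:2].astype('float32')))
E
python3 -W ignore - <<'E'
from w import *
print(st()['position']);reels()
E
```

```text
t 19.62 case [0.1081 0.3609] z 0.18 F [-0.2 -0.7 -0.8] w -0.0002 yaw_err 7.6 zt [-0.001 -0.    -1.   ]
[0.60623668 0.33921552 0.18003307]
top red few 0
top yellow 47 ztop 0.0582 circ 0.5624 0.3288 0.0189 rect ((0.5619487166404724, 0.32929548621177673), (0.029422685503959656, 0.025081604719161987), 20.827455520629883)
top green 24 ztop 0.0587 circ 0.4236 -0.3359 0.0244 rect ((0.42296016216278076, -0.3350560665130615), (0.044089727103710175, 0.026026684790849686), 74.46360778808594)
scene red 107 ztop 0.0269 circ 0.3874 0.3182 0.0322 rect ((0.39007338881492615, 0.3192671835422516), (0.06045069545507431, 0.05932105332612991), 78.22709655761719)
scene yellow 166 ztop 0.0564 circ 0.5609 0.3345 0.027 rect ((0.5627040863037109, 0.33527296781539917), (0.027841908857226372, 0.049167804419994354), 8.946806907653809)
scene green 109 ztop 0.0576 circ 0.4266 -0.3378 0.0259 rect ((0.4270629286766052, -0.337755411863327), (0.04474432021379471, 0.026894619688391685), 78.38922882080078)
```

>>> send_rows(
  deltas=[
    [[0,0,0.03,0,0,0,-1],[0,0,0.03,0,0,0,-1],[0,0,0.03,0,0,0,-1],[0,0,0.02,0,0,0,-1],[0,0,0,0,0,0,-1],[0.012,0,0,0,0,0,-1],[0.008,0,0,0,0,0,-1],[0.006,0,0,0,0,0,-1],[0.006,0,0,0,0,0,-1],[0.006,0,0,0,0,0,-1],[0.006,0,0,0,0,0,-1],[0.006,0,0,0,0,0,-1]],
  ],
)

```text
time_s: 21.22
position: [0.5566, 0.3369, 0.0703]
tool_rot: [[-0.999, -0.045, -0.0], [-0.045, 0.999, -0.0], [0.0, -0.0, -1.0]]
ft_force: [0.2, -0.7, 0.3]
grip_width: -0.0002
gripper_force: 0.0
```

>>> send_rows(
  deltas=[
    [[0,0,-0.03,0,0,0,-1],[0,0,-0.04,0,0,0,-1],[0,0,-0.04,0,0,0,0.6],[0,0,0,0,0,0.13,0.9],[0,0,0,0,0,0,0.9]],
  ],
)

```text
time_s: 21.85
position: [0.5567, 0.3369, 0.1804]
tool_rot: [[-0.996, 0.084, 0.0], [0.084, 0.996, 0.0], [-0.0, 0.0, -1.0]]
ft_force: [-0.1, -0.4, -1.8]
grip_width: 0.0547
gripper_force: 0.0
```

```bash
python3 -W ignore - <<'E'
from w import *
print(st()['position']);reels(['yellow','red'])
E
```

```text
t 21.85 case [0.059  0.3542] z 0.1804 F [-0.1 -0.4 -1.8] w 0.0547 yaw_err 0.2 zt [ 0.  0. -1.]
[0.55673266 0.33687086 0.18040878]
top red 104 ztop 0.0283 circ 0.392 0.3136 0.0278 rect ((0.393279105424881, 0.3088000416755676), (0.0541468970477581, 0.026543812826275826), 15.24630355834961)
top yellow 138 ztop 0.0295 circ 0.5177 0.3313 0.0293 rect ((0.5159162878990173, 0.3269474506378174), (0.04441659152507782, 0.05650845542550087), 58.98831558227539)
scene red 101 ztop 0.0264 circ 0.3879 0.3194 0.0323 rect ((0.39015963673591614, 0.3191688656806946), (0.06036081165075302, 0.05918358266353607), 77.13014221191406)
scene yellow 148 ztop 0.0268 circ 0.5196 0.3306 0.032 rect ((0.520607590675354, 0.33021241426467896), (0.05970575660467148, 0.061105500906705856), 62.66701126098633)
```

>>> send_rows(
  deltas=[
    [[0.019,-0.005,0,0,0,0,1],[0.019,-0.005,0,0,0,0,1],[0,0,0.035,0,0,0,1],[0,0,0.035,0,0,0,1],[0,0,0.03,0,0,0,1],[0,0,0,0,0,0,1]],
  ],
)

```text
time_s: 22.7
position: [0.5171, 0.3297, 0.078]
tool_rot: [[-0.997, 0.083, -0.005], [0.083, 0.997, -0.002], [0.005, -0.002, -1.0]]
ft_force: [-0.1, 0.2, -0.1]
grip_width: 0.0855
gripper_force: 0.0
```

```bash
python3 -W ignore - <<'E'
from w import *
s=st(); d=grab('scene'); print(s['position'])
P=cloud(d); m=reelpts(d,P,C['yellow'])&(P[...,0]>.4)&(P[...,0]<.65)&(abs(P[...,1]-.33)<.08); q=P[m];t=q[q[:,2]>.018]; print(len(q),np.median(q,0),cv2.minEnclosingCircle(t[:,:2].astype('float32')))
save('s3',cv2.resize(d['image'][150:250,310:450],(784,560)))
E
```

```text
t 22.7 case [0.0201 0.3436] z 0.078 F [-0.1  0.2 -0.1] w 0.0855 yaw_err 0.22 zt [-0.005 -0.002 -1.   ]
[0.51712183 0.32967629 0.07801725]
150 [0.52925116 0.32828991 0.02371214] ((0.5203827023506165, 0.3305286765098572), 0.032118745148181915)
```

View pics/s3.png

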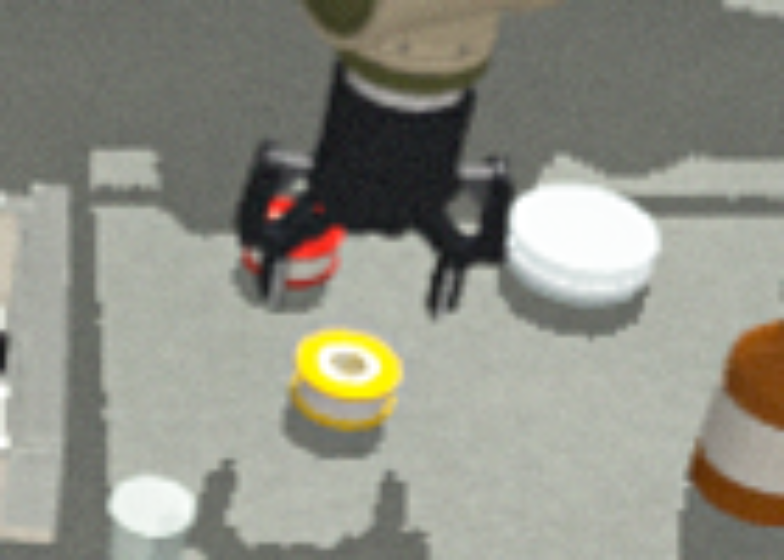

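The crop shows the yellow reel flat at (348,375) midway between and in front of the open fingers.

>>> send_rows(
  deltas=[
    [[-0.001,0.001,0.025,0,0,0,1],[0,0,0.015,0,0,0,1],[0,0,0.008,0,0,0,1],[0,0,0,0,0,0,1],[0,0,0,0,0,0,0],[0,0,0,0,0,0,0],[0,0,0,0,0,0,0],[0,0,0,0,0,0,0]],
  ],
  squeeze=40,
)

```text
time_s: 23.75
position: [0.5198, 0.3313, 0.0336]
tool_rot: [[-0.996, 0.085, 0.002], [0.085, 0.996, 0.001], [-0.002, 0.001, -1.0]]
ft_force: [-1.3, -0.2, 5.3]
grip_width: 0.0574
gripper_force: 42.7
```

>>> send_rows(
  deltas=[
    [[0,0,-0.02,0,0,0,0],[0,0,-0.03,0,0,0,0],[0,0,-0.03,0,0,0,0],[0,0,-0.03,0,0,0,0],[0,0,0,0,0,0,0],[0,0,0,0,0,0,0]],
  ],
)

```text
time_s: 24.5
position: [0.5189, 0.3309, 0.1414]
tool_rot: [[-0.996, 0.085, -0.001], [0.085, 0.996, -0.001], [0.001, -0.001, -1.0]]
ft_force: [0.5, 0.0, -0.2]
grip_width: 0.0574
gripper_force: 43.2
```

```bash
cat >> w.py <<'E'
def held(k,n='scene'):
    s=st(); d=grab(n); P=cloud(d); p=s['position']
    hsv=cv2.cvtColor(d['image'],cv2.COLOR_RGB2HSV); H,S,V=cv2.split(hsv); m=np.zeros(H.shape,bool)
    for a,b in C[k]: m|=(H>=a)&(H<=b)
    m&=(S>110)&(V>60)&(np.hypot(P[...,0]-p[0],P[...,1]-p[1])<.06)&(abs(P[...,2]-p[2])<.06)
    q=P[m]; zt=np.percentile(q[:,2],95); zb=np.percentile(q[:,2],3)
    t=q[q[:,2]>zt-.008]; c,r=cv2.minEnclosingCircle(t[:,:2].astype('float32'))
    # circle through far (+x) rim: lsq fit on points farthest from camera-side
    print(k,len(q),'ztop',zt.round(4),'zbot',zb.round(4),'circ',np.round(c,4),round(r,4),'off case',(tc(c)-tc(p)).round(4)); return d
E
python3 -W ignore - <<'E'
from w import *
d=held('yellow'); save('s4',cv2.resize(d['image'][130:230,310:450],(784,560)))
E
```

```text
t 24.5 case [0.0218 0.345 ] z 0.1414 F [ 0.5  0.  -0.2] w 0.0574 yaw_err 0.14 zt [-0.001 -0.001 -1.   ]
yellow 150 ztop 0.1352 zbot 0.1076 circ [0.5185 0.328 ] 0.033 off case [-0.0001 -0.0029]
```

View pics/s4.png

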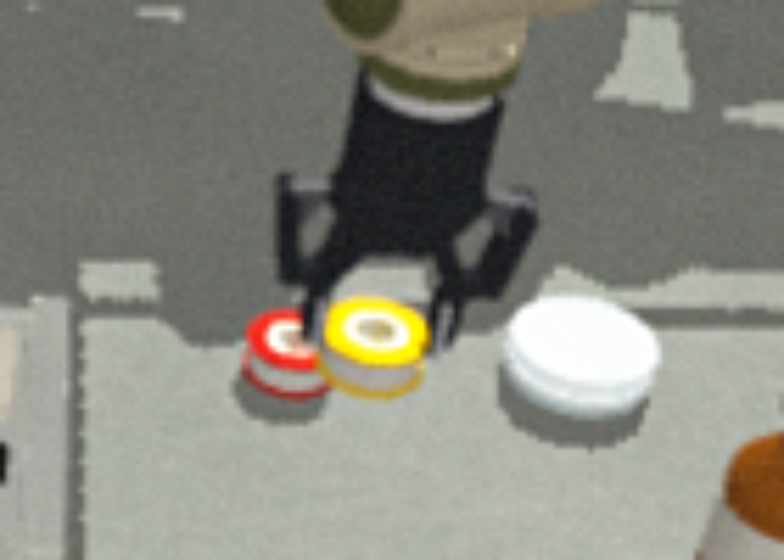

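The crop shows the yellow reel held level at (375,340) between the fingers.

>>> send_rows(
  deltas=[
    [[0.007,-0.035,0,0,0,0,0],[0.007,-0.04,0,0,0,0,0],[0.008,-0.04,0,0,0,0,0],[0,-0.04,0,0,0,0,0],[0,0,0,0,0,0,0]],
  ],
)

```text
time_s: 25.18
position: [0.4838, 0.1766, 0.1415]
tool_rot: [[-0.996, 0.088, -0.002], [0.088, 0.996, -0.0], [0.002, -0.001, -1.0]]
ft_force: [0.1, -0.2, -0.7]
grip_width: 0.0581
gripper_force: 43.2
```

```bash
python3 -W ignore - <<'E'
from w import *
st()
for n in('top','scene'):
    d=grab(n);P=cloud(d);z=P[...,2]
    X=P[...,0]*UX[0]+P[...,1]*UX[1]-O[0];Y=P[...,0]*UY[0]+P[...,1]*UY[1]-O[1]
    for y0 in(.095,0,-.095):
        m=(abs(X)<.03)&(abs(Y-y0)<.03)&(z>.03)&(z<.06)
        t=m&(z>.045)
        print(n,y0,m.sum(),X[m].mean().round(4),Y[m].mean().round(4),'top',t.sum(),X[t].mean().round(4),Y[t].mean().round(4),z[m].max().round(3))
E
```

```text
t 25.18 case [0.0003 0.1882] z 0.1415 F [ 0.1 -0.2 -0.7] w 0.0581 yaw_err 359.97 zt [-0.002 -0.    -1.   ]
top 0.095 26 -0.001 0.0935 top 17 -0.0007 0.0934 0.055
top 0 26 -0.0018 -0.0017 top 17 -0.0008 -0.0011 0.056
top -0.095 23 -0.0021 -0.0951 top 17 -0.0027 -0.0948 0.056
scene 0.095 24 0.0056 0.0887 top 14 0.0052 0.0889 0.056
scene 0 21 0.0057 -0.0054 top 12 0.0043 -0.0058 0.056
scene -0.095 26 0.005 -0.1001 top 13 0.0043 -0.1005 0.057
```

>>> send_rows(
  deltas=[
    [[0,-0.038,0,0,0,0,0],[0,-0.038,0,0,0,0,0],[0,-0.038,0,0,0,0,0],[0,-0.038,0,0,0,0,0],[0,-0.037,0,0,0,0,0],[0,0,0,0,0,0,0],[0,0,0,0,0,0,0]],
  ],
)

```text
time_s: 26.15
position: [0.4684, -0.0089, 0.142]
tool_rot: [[-0.996, 0.084, -0.0], [0.084, 0.996, 0.0], [0.001, 0.0, -1.0]]
ft_force: [0.1, 0.6, -0.9]
grip_width: 0.0577
gripper_force: 43.3
```

```bash
python3 -W ignore - <<'E'
from w import *
held('yellow')
E
```

```text
t 26.15 case [0.0011 0.0021] z 0.142 F [ 0.1  0.6 -0.9] w 0.0577 yaw_err 0.19 zt [-0.  0. -1.]
yellow 148 ztop 0.1354 zbot 0.1096 circ [ 0.466 -0.011] 0.0347 off case [-0.0023 -0.0024]
```

>>> send_rows(
  deltas=[
    [[0,-0.003,0.03,0,0,0,0],[0,0,0.025,0,0,0,0],[0,0,0.012,0,0,0,0],[0,0,0,0,0,0,0]],
  ],
)

```text
time_s: 26.7
position: [0.468, -0.0122, 0.075]
tool_rot: [[-0.996, 0.084, -0.001], [0.084, 0.996, 0.0], [0.001, 0.0, -1.0]]
ft_force: [-0.2, -0.2, 0.2]
grip_width: 0.0578
gripper_force: 43.2
```

>>> send_rows(
  deltas=[
    [[0,0,0.015,0,0,0,0],[0,0,0.013,0,0,0,0],[0,0,0,0,0,0,0],[0,0,0,0,0,0,0],[0,0,0,0,0,0,0.65],[0,0,0,0,0,0,0.65],[0,0,0,0,0,0,0.65],[0,0,-0.02,0,0,0,0.65],[0,0,-0.04,0,0,0,0.65],[0,0,-0.04,0,0,0,0.65],[0,0,0,0,0,0,0.65]],
  ],
)

```text
time_s: 28.08
position: [0.4691, -0.0131, 0.1497]
tool_rot: [[-0.996, 0.085, 0.006], [0.085, 0.996, -0.002], [-0.006, -0.001, -1.0]]
ft_force: [0.0, 0.6, 0.4]
grip_width: 0.0708
gripper_force: 0.0
```

```bash
cat >> w.py <<'E'
def inbay():
    for n in('scene','top'):
        d=grab(n);P=cloud(d);z=P[...,2]
        X=P[...,0]*UX[0]+P[...,1]*UX[1]-O[0];Y=P[...,0]*UY[0]+P[...,1]*UY[1]-O[1]
        for y0 in(.095,0,-.095):
            m=(abs(X)<.041)&(abs(Y-y0)<.042)&(z>.024)&(z<.042)&(np.hypot(X,Y-y0)>.012)
            if m.sum()>40: print(n,y0,m.sum(),'z',np.percentile(z[m],[10,50,90]).round(4),'mid x',np.percentile(X[m],[1,99]).mean().round(4),'y',np.percentile(Y[m],[1,99]).mean().round(4))
    return d
E
python3 -W ignore - <<'E'
from w import *
st();inbay()
E
```

```text
t 28.07 case [ 0.0021 -0.002 ] z 0.1497 F [0.  0.6 0.4] w 0.0708 yaw_err 0.15 zt [ 0.006 -0.002 -1.   ]
scene 0.095 62 z [0.0273 0.0341 0.0407] mid x -0.0153 y 0.0941
scene 0 101 z [0.0278 0.0344 0.0387] mid x -0.016 y -0.0022
scene -0.095 43 z [0.0251 0.0341 0.0398] mid x -0.027 y -0.0959
```

>>> send_rows(
  deltas=[
    [[0.0137,0.0405,0,0,0,0,1],[0.0137,0.0405,0,0,0,0,1],[0.0137,0.0405,0,0,0,0,1],[0.0137,0.0405,0,0,0,0,1],[0.0137,0.0405,0,0,0,0,1],[0.0137,0.0405,0,0,0,0,1],[0.0137,0.0405,0,0,0,0,1],[0.0137,0.0405,0,0,0,0,1],[0,0,0.03,0,0,0,1],[0,0,0.03,0,0,0,1],[0,0,0,0,0,0,1]],
  ],
)

```text
time_s: 29.55
position: [0.3849, 0.3186, 0.0848]
tool_rot: [[-0.996, 0.085, -0.006], [0.085, 0.996, -0.003], [0.006, -0.003, -1.0]]
ft_force: [-0.1, -0.2, 0.4]
grip_width: 0.0855
gripper_force: 0.0
```

```bash
python3 -W ignore - <<'E'
from w import *
print(st()['position']);reels(['red']);inbay()
d=grab('scene');P=cloud(d); p=telemetry.observe()['position']
m=reelpts(d,P,C['red'])&(np.hypot(P[...,0]-.388,P[...,1]-.319)<.06);q=P[m];t=q[q[:,2]>.018];c,r=cv2.minEnclosingCircle(t[:,:2].astype('float32'));print(c,r,tc(c)-tc(p))
E
```

```text
t 29.55 case [-0.1107  0.3211] z 0.0848 F [-0.1 -0.2  0.4] w 0.0855 yaw_err 0.15 zt [-0.006 -0.003 -1.   ]
[0.38486924 0.31864836 0.08480521]
top red 18 ztop 0.0288 circ 0.3915 0.3083 0.0256 rect ((0.3924998342990875, 0.3049340844154358), (0.05100979655981064, 0.008030509576201439), 16.570571899414062)
scene red 106 ztop 0.0265 circ 0.3905 0.3209 0.0323 rect ((0.3895590901374817, 0.31927165389060974), (0.05984536185860634, 0.061185985803604126), 17.044843673706055)
scene 0.095 61 z [0.0257 0.0347 0.0398] mid x -0.0173 y 0.094
scene 0 101 z [0.0297 0.0339 0.0378] mid x -0.0163 y -0.0004
scene -0.095 48 z [0.0261 0.0351 0.0394] mid x -0.0176 y -0.0943
top 0 253 z [0.03   0.0337 0.0372] mid x 0.0005 y -0.0006
(0.3886839747428894, 0.3193610608577728) 0.032653745263814926 [0.00195728 0.00012754]
```

>>> send_rows(
  deltas=[
    [[-0.003,0.002,0.025,0,0,0,1],[0,0,0.015,0,0,0,1],[0,0,0.01,0,0,0,1],[0,0,0,0,0,0,1],[0,0,0,0,0,0,0],[0,0,0,0,0,0,0],[0,0,0,0,0,0,0],[0,0,0,0,0,0,0],[0,0,-0.03,0,0,0,0],[0,0,-0.04,0,0,0,0],[0,0,-0.04,0,0,0,0],[0,0,0,0,0,0,0]],
  ],
)

```text
time_s: 31.3
position: [0.3904, 0.3216, 0.1503]
tool_rot: [[-0.996, 0.085, 0.006], [0.085, 0.996, 0.003], [-0.006, 0.003, -1.0]]
ft_force: [-0.1, -0.9, -1.9]
grip_width: 0.057
gripper_force: 43.7
```

```bash
python3 -W ignore - <<'E'
from w import *
held('red')
E
```

```text
t 31.3 case [-0.1054  0.3245] z 0.1503 F [-0.1 -0.9 -1.9] w 0.057 yaw_err 0.15 zt [ 0.006  0.003 -1.   ]
red 129 ztop 0.1384 zbot 0.1112 circ [0.3895 0.3175] 0.0319 off case [-0.0005 -0.0042]
```

>>> send_rows(
  deltas=[
    [[-0.0176,-0.0384,0,0,0,0,0],[-0.0176,-0.0384,0,0,0,0,0],[-0.0176,-0.0384,0,0,0,0,0],[-0.0176,-0.0384,0,0,0,0,0],[-0.0176,-0.0384,0,0,0,0,0],[-0.0176,-0.0384,0,0,0,0,0],[0,0,0,0,0,0,0],[0,0,0,0,0,0,0]],
  ],
)

```text
time_s: 32.35
position: [0.4745, 0.0828, 0.1465]
tool_rot: [[-0.996, 0.085, -0.002], [0.085, 0.996, 0.0], [0.002, 0.0, -1.0]]
ft_force: [0.1, -0.4, 0.1]
grip_width: 0.057
gripper_force: 43.7
```

```bash
python3 -W ignore - <<'E'
from w import *
held('red')
E
```

```text
t 32.35 case [-0.0008  0.094 ] z 0.1465 F [ 0.1 -0.4  0.1] w 0.057 yaw_err 0.13 zt [-0.002  0.    -1.   ]
red 140 ztop 0.1353 zbot 0.1089 circ [0.4738 0.0789] 0.0312 off case [-0.0004 -0.004 ]
```

>>> send_rows(
  deltas=[
    [[-0.001,0,0.03,0,0,0,0],[0,0,0.025,0,0,0,0],[0,0,0.012,0,0,0,0],[0,0,0,0,0,0,0]],
  ],
)

```text
time_s: 32.9
position: [0.4758, 0.083, 0.08]
tool_rot: [[-0.996, 0.084, -0.001], [0.084, 0.996, 0.0], [0.001, -0.0, -1.0]]
ft_force: [0.3, 0.5, -1.1]
grip_width: 0.0569
gripper_force: 43.7
```

>>> send_rows(
  deltas=[
    [[0,0,0.015,0,0,0,0],[0,0,0.014,0,0,0,0],[0,0,0,0,0,0,0],[0,0,0,0,0,0,0],[0,0,0,0,0,0,0.58],[0,0,0,0,0,0,0.58],[0,0,0,0,0,0,0.58],[0,0,-0.02,0,0,0,0.58],[0,0,-0.04,0,0,0,0.58],[0,0,-0.06,0,0,0,0.58],[0,0,0,0,0,0,-1],[0,0,0,0,0,0,-1]],
  ],
)

```text
time_s: 34.4
position: [0.4757, 0.0825, 0.1708]
tool_rot: [[-0.996, 0.085, -0.001], [0.085, 0.996, 0.0], [0.001, -0.0, -1.0]]
ft_force: [-0.3, -0.5, -0.9]
grip_width: 0.0318
gripper_force: 0.0
```

>>> send_rows(
  deltas=[
    [[0.0055,-0.0375,0,0,0,0,-1],[0.0055,-0.0375,0,0,0,0,-1],[0.0055,-0.0375,0,0,0,0,-1],[0.0055,-0.0375,0,0,0,0,-1],[0.0055,-0.0375,0,0,0,0,-1],[0.0055,-0.0375,0,0,0,0,-1],[0.0055,-0.0375,0,0,0,0,-1],[0.0055,-0.0375,0,0,0,0,-1],[0.0055,-0.0375,0,0,0,0,-1],[0.0055,-0.0375,0,0,0,0,-1],[0.0057,-0.038,0,0,0,0,-1],[0,0,0,0,0,0.176,-1]],
  ],
)

```text
time_s: 35.9
position: [0.3797, -0.3258, 0.1694]
tool_rot: [[-0.965, 0.264, -0.002], [0.264, 0.965, 0.002], [0.002, 0.002, -1.0]]
ft_force: [0.5, 0.9, -0.2]
grip_width: -0.0001
gripper_force: 0.0
```

```bash
python3 -W ignore - <<'E'
from w import *
print(st()['position']);reels(['green']);inbay()
d=grab('scene'); save('s5',cv2.resize(d['image'][150:260,110:264],(784,560)))
P=cloud(d);w=P[160:200,112:135].reshape(-1,3);w=w[(w[:,2]>.03)&(w[:,2]<.2)];print('wash',w.mean(0),w.max(0))
E
```

```text
t 35.9 case [-0.0597 -0.3213] z 0.1694 F [ 0.5  0.9 -0.2] w -0.0001 yaw_err 349.69 zt [-0.002  0.002 -1.   ]
[ 0.37967922 -0.32576436  0.16940109]
top green few 0
scene green 110 ztop 0.0578 circ 0.4267 -0.3358 0.0239 rect ((0.42599165439605713, -0.33604696393013), (0.04175987094640732, 0.03041923977434635), 77.5449447631836)
scene 0.095 120 z [0.03   0.0346 0.0393] mid x -0.017 y 0.094
scene 0 101 z [0.0279 0.0342 0.0374] mid x -0.0165 y -0.0004
scene -0.095 54 z [0.0253 0.0322 0.0388] mid x -0.0174 y -0.0967
top 0.095 252 z [0.0302 0.0337 0.0375] mid x -0.0012 y 0.0952
top 0 93 z [0.0289 0.0341 0.0377] mid x 0.0173 y 0.0036
wash [ 0.41926394 -0.50913944  0.08996929] [ 0.43447098 -0.4824379   0.15508351]
```

View pics/s5.png

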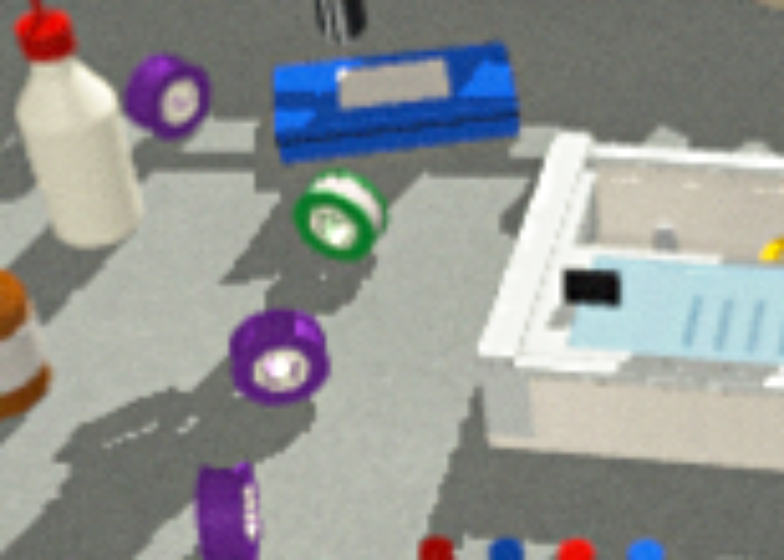

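The crop shows the green-flanged reel standing at (340,215); the look-alikes at (168,97), (280,355) and (228,510) have purple flanges. The green one is the reel meant.

>>> send_rows(
  deltas=[
    [[0,0,0.03,0,0,0,-1],[0,0,0.03,0,0,0,-1],[0,0,0.025,0,0,0,-1],[0,0,0.014,0,0,0,-1],[0,0,0,0,0,0,-1],[-0.012,0,0,0,0,0,-1],[-0.008,0,0,0,0,0,-1],[-0.006,0,0,0,0,0,-1],[-0.006,0,0,0,0,0,-1],[-0.006,0,0,0,0,0,-1],[-0.006,0,0,0,0,0,-1],[-0.007,0,0,0,0,0,-1]],
  ],
)

```text
time_s: 37.65
position: [0.4303, -0.3372, 0.0723]
tool_rot: [[-0.966, 0.258, -0.0], [0.258, 0.966, 0.0], [0.0, 0.0, -1.0]]
ft_force: [0.6, 0.7, -0.5]
grip_width: 0.0001
gripper_force: 0.0
```

>>> send_rows(
  deltas=[
    [[0,0,-0.03,0,0,0,-1],[0,0,-0.04,0,0,0,-1],[0,0,-0.03,0,0,-0.178,0.6],[0,0,0,0,0,0,1],[0,0,0,0,0,0,1]],
  ],
)

```text
time_s: 38.28
position: [0.4298, -0.3368, 0.1716]
tool_rot: [[-0.996, 0.084, -0.001], [0.084, 0.996, 0.001], [0.001, 0.001, -1.0]]
ft_force: [-1.0, 0.4, -0.7]
grip_width: 0.0545
gripper_force: 0.0
```

```bash
python3 -W ignore - <<'E'
from w import *
print(st()['position']);reels(['green'])
E
```

```text
t 38.27 case [-0.0088 -0.328 ] z 0.1716 F [-1.   0.4 -0.7] w 0.0545 yaw_err 0.16 zt [-0.001  0.001 -1.   ]
[ 0.42981383 -0.33683048  0.17157889]
top green few 0
scene green 109 ztop 0.0274 circ 0.4668 -0.3485 0.0321 rect ((0.4669758975505829, -0.34668463468551636), (0.05872390419244766, 0.05681728199124336), 9.885454177856445)
```

>>> send_rows(
  deltas=[
    [[-0.018,-0.003,0,0,0,0,1],[-0.0185,-0.003,0,0,0,0,1],[0,0,0.035,0,0,0,1],[0,0,0.035,0,0,0,1],[0,0,0.02,0,0,0,1],[0,0,0,0,0,0,1],[0,0,0,0,0,0,1]],
  ],
)

```text
time_s: 39.25
position: [0.4661, -0.3463, 0.0828]
tool_rot: [[-0.997, 0.083, 0.0], [0.083, 0.997, -0.0], [-0.0, -0.0, -1.0]]
ft_force: [0.8, 0.5, 0.3]
grip_width: 0.0854
gripper_force: 0.0
```

```bash
python3 -W ignore - <<'E'
from w import *
p=st()['position'];d=grab('scene');P=cloud(d);print(p)
m=reelpts(d,P,C['green'])&(np.hypot(P[...,0]-.467,P[...,1]+.347)<.06);q=P[m];t=q[q[:,2]>.018];c,r=cv2.minEnclosingCircle(t[:,:2].astype('float32'));print(c,r,tc(c)-tc(p))
E
```

```text
t 39.25 case [ 0.0282 -0.3343] z 0.0828 F [0.8 0.5 0.3] w 0.0854 yaw_err 0.24 zt [ 0. -0. -1.]
[ 0.46605745 -0.34631852  0.08282986]
(0.463830828666687, -0.3470388650894165) 0.031253572553396225 [-0.00215536 -0.00091166]
```

>>> send_rows(
  deltas=[
    [[0.001,0.001,0.025,0,0,0,1],[0,0,0.015,0,0,0,1],[0,0,0.008,0,0,0,1],[0,0,0,0,0,0,1],[0,0,0,0,0,0,0],[0,0,0,0,0,0,0],[0,0,0,0,0,0,0],[0,0,0,0,0,0,0],[0,0,-0.03,0,0,0,0],[0,0,-0.04,0,0,0,0],[0,0,-0.04,0,0,0,0],[0,0,0,0,0,0,0]],
  ],
)

```text
time_s: 40.8
position: [0.4658, -0.3459, 0.1476]
tool_rot: [[-0.997, 0.083, 0.004], [0.083, 0.997, -0.005], [-0.005, -0.005, -1.0]]
ft_force: [-0.1, -0.4, -2.0]
grip_width: 0.058
gripper_force: 43.5
```

```bash
python3 -W ignore - <<'E'
from w import *
held('green')
E
```

```text
t 40.8 case [ 0.0278 -0.3338] z 0.1476 F [-0.1 -0.4 -2. ] w 0.058 yaw_err 0.26 zt [ 0.004 -0.005 -1.   ]
green 108 ztop 0.1389 zbot 0.1136 circ [ 0.4667 -0.3491] 0.031 off case [ 0.0012 -0.0032]
```

>>> send_rows(
  deltas=[
    [[0.0046,0.0397,0,0,0,0,0],[0.0046,0.0397,0,0,0,0,0],[0.0046,0.0397,0,0,0,0,0],[0.0046,0.0397,0,0,0,0,0],[0.0046,0.0397,0,0,0,0,0],[0.0046,0.0397,0,0,0,0,0],[0,0,0,0,0,0,0],[0,0,0,0,0,0,0]],
  ],
)

```text
time_s: 41.85
position: [0.457, -0.1056, 0.1437]
tool_rot: [[-0.997, 0.083, -0.001], [0.083, 0.997, 0.0], [0.001, 0.0, -1.0]]
ft_force: [-0.4, 0.0, -1.0]
grip_width: 0.0577
gripper_force: 43.5
```

```bash
python3 -W ignore - <<'E'
from w import *
held('green')
E
```

```text
t 41.85 case [-0.0018 -0.0952] z 0.1437 F [-0.4  0.  -1. ] w 0.0577 yaw_err 0.27 zt [-0.001  0.    -1.   ]
green 104 ztop 0.1358 zbot 0.1102 circ [ 0.4564 -0.1094] 0.033 off case [-0.0003 -0.0039]
```

>>> send_rows(
  deltas=[
    [[-0.002,0,0.03,0,0,0,0],[0,0,0.025,0,0,0,0],[0,0,0.012,0,0,0,0],[0,0,0,0,0,0,0]],
  ],
)

```text
time_s: 42.4
position: [0.459, -0.106, 0.0769]
tool_rot: [[-0.997, 0.084, -0.001], [0.084, 0.997, 0.001], [0.001, 0.001, -1.0]]
ft_force: [-0.0, -0.1, -1.1]
grip_width: 0.0579
gripper_force: 43.5
```

>>> send_rows(
  deltas=[
    [[0,0,0.015,0,0,0,0],[0,0,0.013,0,0,0,0],[0,0,0,0,0,0,0],[0,0,0,0,0,0,0],[0,0,0,0,0,0,0.58],[0,0,0,0,0,0,0.58],[0,0,0,0,0,0,0.58],[0,0,-0.02,0,0,0,0.58],[0,0,-0.04,0,0,0,0.58],[0,0,-0.06,0,0,0,0.58],[0,0,0,0,0,0,-1],[0,0,0,0,0,0,-1]],
  ],
)

```text
time_s: 43.9
position: [0.4587, -0.1053, 0.169]
tool_rot: [[-0.997, 0.083, -0.0], [0.083, 0.997, 0.0], [0.001, 0.0, -1.0]]
ft_force: [-0.7, -0.4, -0.5]
grip_width: 0.0319
gripper_force: 0.0
```

>>> send_rows(
  deltas=[
    [[-0.04,-0.005,0,0,0,0,-1],[-0.04,-0.005,0,0,0,0,-1],[-0.04,-0.01,0,0,0,0,-1],[-0.02,-0.01,0,0,0,0,-1],[0,0,0,0,0,0,-1]],
  ],
)

```text
time_s: 44.52
position: [0.5962, -0.1473, 0.1669]
tool_rot: [[-0.997, 0.083, -0.003], [0.083, 0.997, 0.001], [0.003, 0.001, -1.0]]
ft_force: [-1.6, -0.2, 0.1]
grip_width: -0.0001
gripper_force: 0.0
```

```bash
python3 -W ignore - <<'E'
from w import *
st();d=inbay();handles();save('t6',cv2.resize(d['image'][150:290,190:370],(770,600)))
E
```

```text
t 44.52 case [ 0.1405 -0.1247] z 0.1669 F [-1.6 -0.2  0.1] w -0.0001 yaw_err 0.23 zt [-0.003  0.001 -1.   ]
scene 0.095 117 z [0.0287 0.0346 0.0382] mid x -0.0155 y 0.0955
scene 0 102 z [0.0272 0.034  0.0389] mid x -0.0172 y -0.0021
scene -0.095 105 z [0.0287 0.0351 0.039 ] mid x -0.0168 y -0.0973
top 0.095 47 z [0.0316 0.034  0.0371] mid x 0.0228 y 0.0915
handle L 42 [0.0987 0.1266]
handle R 0 [nan nan]
```

View pics/t6.png

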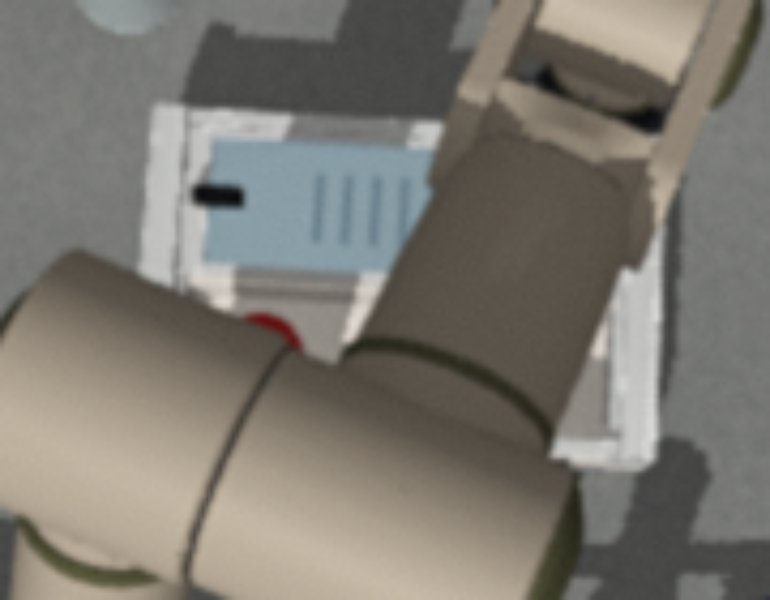

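The top crop shows the left handle at (217,194) and red on its spindle at (270,335); the arm hides the rest, but the scene depth gives all three reel tops at 34–35 mm, so all are seated.

>>> send_rows(
  deltas=[
    [[0,0,0.03,0,0,0,-1],[0,0,0.03,0,0,0,-1],[0,0,0,0,0,0,-1],[0.012,0,0,0,0,0,-1],[0.01,0,0,0,0,0,-1],[0.008,0,0,0,0,0,-1],[0.008,0,0,0,0,0,-1],[0.008,0,0,0,0,0,-1],[0,0,0,0,0,0,-1],[0,0,0,0,0,0,-1]],
  ],
)

```text
time_s: 45.92
position: [0.5504, -0.1433, 0.1096]
tool_rot: [[-0.997, 0.083, 0.0], [0.083, 0.997, -0.0], [-0.0, -0.0, -1.0]]
ft_force: [1.7, -0.5, 2.3]
grip_width: 0.0001
gripper_force: 1.3
```

>>> send_rows(
  deltas=[
    [[-0.03,0,0,0,0,0,-1],[0,0.042,0,0,0,0,-1],[0,0.042,0,0,0,0,-1],[0,0.042,0,0,0,0,-1],[0,0.042,0,0,0,0,-1],[0,0.042,0,0,0,0,-1],[0,0.042,0,0,0,0,-1],[0,0,0,0,0,0,-1]],
  ],
)

```text
time_s: 46.92
position: [0.6001, 0.108, 0.1086]
tool_rot: [[-0.997, 0.079, -0.003], [0.079, 0.997, 0.0], [0.003, -0.0, -1.0]]
ft_force: [-0.7, -0.7, 0.2]
grip_width: 0.0001
gripper_force: 0.0
```

```bash
python3 -W ignore - <<'E'
from w import *
st();handles()
E
```

```text
t 46.92 case [0.1221 0.13  ] z 0.1086 F [-0.7 -0.7  0.2] w 0.0001 yaw_err 0.47 zt [-0.003  0.    -1.   ]
handle L 0 [nan nan]
handle R 46 [ 0.074  -0.1245]
```

>>> send_rows(
  deltas=[
    [[0.009,-0.004,0.002,0,0,0,-1],[0.008,0,0,0,0,0,-1],[0.008,0,0,0,0,0,-1],[0.008,0,0,0,0,0,-1],[0.008,0,0,0,0,0,-1],[0.007,0,0,0,0,0,-1],[0,0,0,0,0,0,-1],[0,0,0,0,0,0,-1]],
  ],
)

```text
time_s: 47.98
position: [0.5527, 0.1056, 0.1073]
tool_rot: [[-0.997, 0.083, -0.001], [0.083, 0.997, 0.0], [0.001, 0.0, -1.0]]
ft_force: [-0.2, -0.5, -0.5]
grip_width: -0.0001
gripper_force: 0.0
```

>>> send_rows(
  deltas=[
    [[-0.03,0,0,0,0,0,-1],[0,-0.042,0,0,0,0,-1],[0,-0.042,0,0,0,0,-1],[0,-0.042,0,0,0,0,-1],[0,-0.042,0,0,0,0,-1],[0,-0.042,0,0,0,0,-1],[0,-0.042,0,0,0,0,-1],[0,0,0,0,0,0,-1]],
  ],
)

```text
time_s: 48.98
position: [0.5618, -0.1507, 0.1072]
tool_rot: [[-0.996, 0.086, 0.0], [0.086, 0.996, -0.0], [-0.0, -0.0, -1.0]]
ft_force: [0.1, 0.0, 0.2]
grip_width: 0.0004
gripper_force: 0.0
```

```bash
python3 -W ignore - <<'E'
from w import *
st();handles()
E
```

```text
t 48.98 case [ 0.1065 -0.131 ] z 0.1072 F [0.1 0.  0.2] w 0.0004 yaw_err 0.05 zt [ 0. -0. -1.]
handle L 42 [0.0549 0.1256]
handle R 0 [nan nan]
```

>>> send_rows(
  deltas=[
    [[0.008,0.006,0,0,0,0,-1],[0.008,0,0,0,0,0,-1],[0.008,0,0,0,0,0,-1],[0.008,0,0,0,0,0,-1],[0.008,0,0,0,0,0,-1],[0.008,0,0,0,0,0,-1],[0,0,0,0,0,0,-1],[0,0,0,0,0,0,-1]],
  ],
)

```text
time_s: 50.02
position: [0.5144, -0.1382, 0.1073]
tool_rot: [[-0.997, 0.083, -0.001], [0.083, 0.997, 0.0], [0.001, 0.0, -1.0]]
ft_force: [-0.2, 0.4, -0.1]
grip_width: -0.0
gripper_force: 0.0
```

>>> send_rows(
  deltas=[
    [[-0.028,0,0,0,0,0,-1],[0,0.042,0,0,0,0,-1],[0,0.042,0,0,0,0,-1],[0,0.042,0,0,0,0,-1],[0,0.042,0,0,0,0,-1],[0,0.042,0,0,0,0,-1],[0,0.04,0,0,0,0,-1],[0,0,0,0,0,0,-1]],
  ],
)

```text
time_s: 51.02
position: [0.5629, 0.1109, 0.1071]
tool_rot: [[-0.997, 0.079, -0.001], [0.079, 0.997, 0.0], [0.001, 0.0, -1.0]]
ft_force: [-0.8, 0.1, -0.8]
grip_width: 0.0002
gripper_force: 0.0
```

```bash
python3 -W ignore - <<'E'
from w import *
st();handles()
E
```

```text
t 51.02 case [0.0848 0.1296] z 0.1071 F [-0.8  0.1 -0.8] w 0.0002 yaw_err 0.46 zt [-0.001  0.    -1.   ]
handle L 0 [nan nan]
handle R 44 [ 0.0374 -0.1255]
```

>>> send_rows(
  deltas=[
    [[0.008,-0.004,0,0,0,0,-1],[0.008,0,0,0,0,0,-1],[0.008,0,0,0,0,0,-1],[0.008,0,0,0,0,0,-1],[0.007,0,0,0,0,0,-1],[0.007,0,0,0,0,0,-1],[0,0,0,0,0,0,-1],[0,0,0,0,0,0,-1]],
  ],
)

```text
time_s: 52.08
position: [0.5168, 0.1085, 0.1072]
tool_rot: [[-0.997, 0.083, -0.001], [0.083, 0.997, 0.0], [0.001, 0.0, -1.0]]
ft_force: [-0.9, 0.0, 0.1]
grip_width: -0.0002
gripper_force: 0.0
```

>>> send_rows(
  deltas=[
    [[-0.03,0,0,0,0,0,-1],[0,-0.042,0,0,0,0,-1],[0,-0.042,0,0,0,0,-1],[0,-0.042,0,0,0,0,-1],[0,-0.042,0,0,0,0,-1],[0,-0.042,0,0,0,0,-1],[0,-0.038,0,0,0,0,-1],[0,0,0,0,0,0,-1]],
  ],
)

```text
time_s: 53.08
position: [0.5262, -0.1433, 0.1071]
tool_rot: [[-0.996, 0.086, -0.0], [0.086, 0.996, -0.0], [0.0, -0.0, -1.0]]
ft_force: [0.3, 0.3, -0.1]
grip_width: -0.0001
gripper_force: 0.0
```

```bash
python3 -W ignore - <<'E'
from w import *
st();handles()
E
```

```text
t 53.08 case [ 0.0704 -0.1268] z 0.1071 F [ 0.3  0.3 -0.1] w -0.0001 yaw_err 0.07 zt [-0. -0. -1.]
handle L 35 [0.0197 0.1224]
handle R 0 [nan nan]
```

>>> send_rows(
  deltas=[
    [[0.008,0,0,0,0,0,-1],[0.008,0,0,0,0,0,-1],[0.008,0,0,0,0,0,-1],[0.008,0,0,0,0,0,-1],[0.008,0,0,0,0,0,-1],[0.008,0,0,0,0,0,-1],[0,0,0,0,0,0,-1],[0,0,0,0,0,0,-1]],
  ],
)

```text
time_s: 54.12
position: [0.4783, -0.1372, 0.1073]
tool_rot: [[-0.997, 0.083, -0.001], [0.083, 0.997, 0.0], [0.001, 0.0, -1.0]]
ft_force: [0.8, 0.8, -0.9]
grip_width: 0.0003
gripper_force: 0.0
```

>>> send_rows(
  deltas=[
    [[-0.03,0,0,0,0,0,-1],[0,0.042,0,0,0,0,-1],[0,0.042,0,0,0,0,-1],[0,0.042,0,0,0,0,-1],[0,0.042,0,0,0,0,-1],[0,0.042,0,0,0,0,-1],[0,0.04,0,0,0,0,-1],[0,0,0,0,0,0,-1]],
  ],
)

```text
time_s: 55.12
position: [0.5289, 0.1115, 0.1071]
tool_rot: [[-0.997, 0.079, -0.001], [0.079, 0.997, 0.0], [0.001, 0.0, -1.0]]
ft_force: [0.9, -0.6, -0.8]
grip_width: -0.0002
gripper_force: 0.0
```

```bash
python3 -W ignore - <<'E'
from w import *
st();handles()
E
```

```text
t 55.12 case [0.0508 0.1273] z 0.1071 F [ 0.9 -0.6 -0.8] w -0.0002 yaw_err 0.46 zt [-0.001  0.    -1.   ]
handle L 0 [nan nan]
handle R 45 [ 0.0019 -0.125 ]
```

>>> send_rows(
  deltas=[
    [[0.009,0,0,0,0,0,-1],[0.007,0,0,0,0,0,-1],[0.007,0,0,0,0,0,-1],[0.006,0,0,0,0,0,-1],[0.004,0,0,0,0,0,-1],[0.001,0,0,0,0,0,-1],[0,0,0,0,0,0,-1]],
  ],
)

```text
time_s: 56.05
position: [0.4967, 0.112, 0.1077]
tool_rot: [[-0.997, 0.083, 0.004], [0.083, 0.997, -0.0], [-0.004, -0.0, -1.0]]
ft_force: [7.2, -1.8, -4.2]
grip_width: -0.0002
gripper_force: 3.7
```

>>> send_rows(
  deltas=[
    [[0.001,0,0,0,0,0,-1],[0.001,0,0,0,0,0,-1],[0,0,0,0,0,0,-1]],
  ],
)

```text
time_s: 56.42
position: [0.4963, 0.112, 0.1083]
tool_rot: [[-0.997, 0.083, 0.008], [0.083, 0.997, -0.001], [-0.008, 0.0, -1.0]]
ft_force: [12.3, -1.6, -1.8]
grip_width: -0.0003
gripper_force: 6.0
```

>>> send_rows(
  deltas=[
    [[0.001,0,0,0,0,0,-1],[0.001,0,0,0,0,0,-1],[0,0,0,0,0,0,-1]],
  ],
)

```text
time_s: 56.8
position: [0.4959, 0.112, 0.1091]
tool_rot: [[-0.996, 0.083, 0.013], [0.083, 0.997, -0.001], [-0.013, 0.0, -1.0]]
ft_force: [17.2, -1.3, -1.9]
grip_width: 0.0002
gripper_force: 8.3
```

>>> send_rows(
  deltas=[
    [[-0.03,0,0,0,0,0,-1],[0,-0.042,0,0,0,0,-1],[0,-0.042,0,0,0,0,-1],[0,-0.042,0,0,0,0,-1],[0,-0.042,0,0,0,0,-1],[0,-0.042,0,0,0,0,-1],[0,-0.04,0,0,0,0,-1],[0,0,0,0,0,0,-1]],
  ],
)

```text
time_s: 57.8
position: [0.5001, -0.141, 0.1073]
tool_rot: [[-0.996, 0.086, -0.0], [0.086, 0.996, -0.0], [0.0, -0.0, -1.0]]
ft_force: [-0.3, 1.1, -0.3]
grip_width: -0.0001
gripper_force: 0.0
```

```bash
python3 -W ignore - <<'E'
from w import *
st();handles()
E
```

```text
t 57.8 case [ 0.0442 -0.1268] z 0.1073 F [-0.3  1.1 -0.3] w -0.0001 yaw_err 0.06 zt [-0. -0. -1.]
handle L 37 [-1.000e-04  1.235e-01]
handle R 0 [nan nan]
```

>>> send_rows(
  deltas=[
    [[0.01,0,0,0,0,0,-1],[0.008,0,0,0,0,0,-1],[0.005,0,0,0,0,0,-1],[0.003,0,0,0,0,0,-1],[0.001,0,0,0,0,0,-1],[0,0,0,0,0,0,-1]],
  ],
)

```text
time_s: 58.6
position: [0.4745, -0.1367, 0.1075]
tool_rot: [[-0.997, 0.083, 0.003], [0.083, 0.997, 0.0], [-0.003, 0.0, -1.0]]
ft_force: [5.9, 2.3, -0.7]
grip_width: -0.0001
gripper_force: 2.5
```

>>> send_rows(
  deltas=[
    [[0.001,0,0,0,0,0,-1],[0.001,0,0,0,0,0,-1],[0,0,0,0,0,0,-1]],
  ],
)

```text
time_s: 58.98
position: [0.4742, -0.1367, 0.108]
tool_rot: [[-0.996, 0.083, 0.007], [0.083, 0.997, -0.001], [-0.007, -0.0, -1.0]]
ft_force: [12.9, 4.3, -2.8]
grip_width: -0.0001
gripper_force: 6.2
```

>>> send_rows(
  deltas=[
    [[0.001,0,0,0,0,0,-1],[0.001,0,0,0,0,0,-1],[0,0,0,0,0,0,-1]],
  ],
)

```text
time_s: 59.35
position: [0.4738, -0.1367, 0.1087]
tool_rot: [[-0.996, 0.084, 0.011], [0.084, 0.996, -0.002], [-0.012, -0.001, -1.0]]
ft_force: [18.3, 6.4, -0.3]
grip_width: 0.0
gripper_force: 9.1
```

Both ends are firm on the stop. I back off, raise the arm clear and check.

>>> send_rows(
  deltas=[
    [[-0.025,0,0,0,0,0,-1],[0,0,-0.04,0,0,0,-1],[0,0,-0.05,0,0,0,-1],[0,0,-0.05,0,0,0,-1],[-0.01,-0.04,0,0,0,0,-1],[-0.01,-0.045,0,0,0,0,-1],[-0.01,-0.045,0,0,0,0,-1],[-0.01,-0.045,0,0,0,0,-1],[0,-0.04,0,0,0,0,-1],[0,-0.04,0,0,0,0,-1],[0,0,0,0,0,0,-1],[0,0,0,0,0,0,-1]],
  ],
)

```text
time_s: 60.85
position: [0.5132, -0.3954, 0.2471]
tool_rot: [[-0.997, 0.083, -0.001], [0.083, 0.997, 0.001], [0.001, 0.001, -1.0]]
ft_force: [-0.9, 0.3, 0.2]
grip_width: 0.0001
gripper_force: 0.0
```

```bash
python3 -W ignore - <<'E'
from w import *
st();handles()
a=grab('top')['image'][150:290,190:370];b=grab('scene')['image'][140:280,150:400]
save('end',np.hstack([cv2.resize(a,(400,311)),cv2.resize(b,(400,311))]))
E
```

```text
t 60.85 case [ 0.0795 -0.3791] z 0.2471 F [-0.9  0.3  0.2] w 0.0001 yaw_err 0.26 zt [-0.001  0.001 -1.   ]
handle L 41 [-0.0004  0.1253]
handle R 0 [nan nan]
```

View pics/end.png

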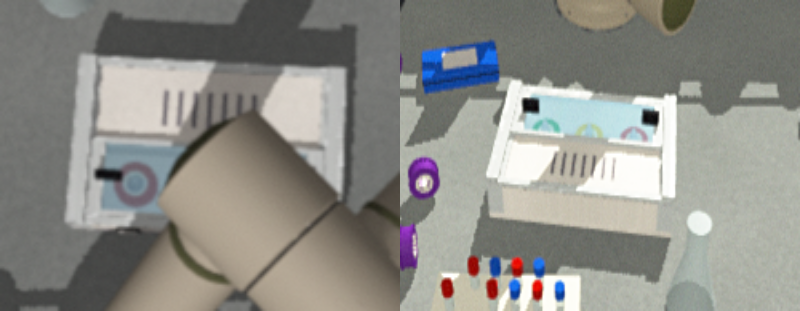

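The pictures show the cover shut, with handles at (530,105) and (650,117), and the green, yellow and red reels under the pane. Both ends stopped the finger at the same position (17.7 and 17.9 mm).

```bash
python3 -c "
from rig import env
print(env.close_job())"
```

```text
the job is handed in; nothing more can be done
None
```

I handed the job in at about 61 s: the cover was opened, the yellow, red and green reels (blue was absent) were set flat on the middle, left and right spindles, and the cover was pushed shut until both ends were firm on the front stop; the judge's verdict was not shown.

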